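Stopper the parts jars and shut them away in the drawer

ROBOT

A 7-joint arm with a two-finger parallel gripper is mounted at the origin on the work surface. World frame = base frame: x ahead of the robot, y to its left, z up, the work surface at z = 0. Lengths are in m, angles in degrees, forces in N, time in s.
With the tool pointing down it reaches from about 0.4 to 0.875 m from the base axis. Payload 4.4 kg.
Tool frame: the origin (TCP) lies between the finger pads; the fingertips stand 25 mm ahead of it and the grasp point (between the pads) lies 6 mm ahead of it (ctrl.tips_ahead is the distance from the TCP to the fingertips, in m); z points along the fingers, y is the direction in which the jaws open and shut (so a half turn about z gives the same grasp; the last joint's range is limited). The gripper opens to 85 mm and grips with 20 to 120 N. Pads are 22 mm wide; open, the fingers measure 114 mm over their backs; the gripper's body (76 mm by 85 mm) begins 54 mm behind the grasp point. The pads swing forward as they close: fully open they stand 13 mm farther back than shut.
Start: joints at [-79.114, 36.005, 2.206, 86.941, -1.547, 57.084, -1.146], TCP at [0.164, 0.629, 0.256] pointing down, gripper open.
Joint ranges: [-175.42, 175.42], [-21.48, 121.26], [-71.46, 75.88], [10.55, 141.38], [-63.04, 243.04], [13.31, 113.54], [-168.57, 168.57]. Speed limits (degrees/s): [147.25, 147.25, 180, 180, 180, 180, 180].

INTERFACE

Orientations are given as [roll, pitch, yaw] about the fixed x, y, z axes, in that order (R = Rz(yaw) Ry(pitch) Rx(roll)).
In Python, from bench import ctrl gives the robot as it stands. The module is installed in compiled form; this text tells all that it offers.
- The arm moves only by the tool step_arm, never from a script. Its argument "steps" is a list of rows, each an object with "linear": the shift along the tool's x, y, z in mm, a list of three; "dr": the turn, a rotation vector about the tool's x, y, z in rad, a list of three; "grip": the closure, from -1 (fully open) to 1 (shut). In form: [{"linear": [dx, dy, dz], "dr": [ax, ay, az], "grip": grip}, ...]. A call has 1 to 8 rows; each row shifts and turns the commanded pose from where the row before left it, along the tool's axes as they then stand; what a row does not reach is not made up. A row lasts 1/10 s, in which the tool goes at most 50 mm and 8.59 degrees, less where a joint would pass 70% of its speed; a pose out of reach is approached as far as the arm can. A call is refused whole if a number of a shift passes 50 or a number of a turn 0.15, either way. A call with a gripper value outside its range is refused whole. The fingers move at their own pace and stop on an object; the grip force is fixed at half the most. Time passes only in rows, so rows that do not move let the fingers close. It gives the time, the measured TCP pose, the force and the opening at its end, in the units of the state.
- ctrl.get_obs(): the state, without advancing time (a new reading comes with each control period).
- ctrl.grab_frame(name): name is "scene" or "top"; returns the picture (384x512x3 uint8, red, green, blue); there is no depth.
- ctrl.calibration(name): a dict with "camera_matrix" (3x3 intrinsics, pixels), "xyz" and "attitude" of the camera in the world. Camera axes: x right, y down, z forward; pixel columns grow to the right and rows downward; lengths in m; the calibration is good to about 2 mm. A picture is of the moment at which its call begins. calibration takes no time and is no camera call.
- ctrl.job_done(): hands the job in, once; it reports no verdict.
Trained networks look in the newest picture that a camera, given by its name, has taken for a name from the list of things; names that differ only in an ending like _2 or _b are one class to them, and where a whole thing is asked for, a point or a joint stands for the part that bears it (a point fixed in the world has none). Each returns a list of dicts, best first, with "conf" (0 to 1); they miss things now and then, are a little off and sometimes report something else, mostly with a low value. They report only what shows in the picture. A call takes as long as a camera call. They do not tell look-alikes from the thing itself.
- ctrl.spot_in(name, camera): "rect" ([left, top, right, bottom] in pixels, round what is visible of it).
- ctrl.cut_out(name, camera): "region" (384x512 bool, what is visible of it) and "rect" ([left, top, right, bottom] in pixels, round what is visible of it).
The state is a dict: "time": time; "joints": joint angles; "dq": joint speeds; "joint_efforts": joint torques, N m; "tool_pos": TCP position; "orientation": TCP orientation; "force": force on the tool from outside, world axes, zero at the start; "moment": the same for the moment, N m; "gripper_width": opening from 0.0 (shut) to 1.0 (fully open).
Only numpy, scipy, OpenCV 4.12 (cv2) and the standard library are available. Lean on these libraries where they do the work, as an engineer would, in place of code of your own. Each camera call takes 0.05 s, during which the arm holds its last target.

TASK

Close up the small-parts jars standing on the bench: press a stopper from the rack fully home in the neck of every jar, and only once a jar has its stopper stand it upright in the open drawer. When all the jars are in, push the drawer gently all the way shut; leave spare stoppers in the rack and do not knock the tin, the spool or the pliers about.

Things in the scene. Friction and masses are not known exactly. Their poses are not given: they have to be found in the camera images.
- jar0: squat green glass parts jar, full of small nickel parts (there are three or four jars; an absent one reads None). Body 44 mm across and 36 mm high, above it a neck 35 mm across outside and 27 mm inside, its rim 56 mm above the underside; the neck is open 20 mm deep. Origin: centre of the underside, z up along the jar's axis. About 0.2 kg
- jar1: squat green glass parts jar, full of small nickel parts (there are three or four jars; an absent one reads None). Body 44 mm across and 36 mm high, above it a neck 35 mm across outside and 27 mm inside, its rim 56 mm above the underside; the neck is open 20 mm deep. Origin: centre of the underside, z up along the jar's axis. About 0.2 kg
- jar2: squat green glass parts jar, full of small nickel parts (there are three or four jars; an absent one reads None). Body 44 mm across and 36 mm high, above it a neck 35 mm across outside and 27 mm inside, its rim 56 mm above the underside; the neck is open 20 mm deep. Origin: centre of the underside, z up along the jar's axis. About 0.2 kg
- jar3: squat green glass parts jar, full of small nickel parts (there are three or four jars; an absent one reads None). Body 44 mm across and 36 mm high, above it a neck 35 mm across outside and 27 mm inside, its rim 56 mm above the underside; the neck is open 20 mm deep. Origin: centre of the underside, z up along the jar's axis. About 0.2 kg
- stopper0: jar stopper, all alike, any fits any jar: a cork plug 18 mm long, tapering from 19 mm across at its foot to 24.4 mm, under a red round head 34 mm across and 18 mm high whose underside comes to rest on the jar's rim (origin then 38 mm above the jar's origin). Starts upright in the rack, head up, its origin 6 mm above the bench. Origin: centre of the plug's foot, z up along its axis. 18 g
- stopper1: jar stopper, all alike, any fits any jar: a cork plug 18 mm long, tapering from 19 mm across at its foot to 24.4 mm, under a red round head 34 mm across and 18 mm high whose underside comes to rest on the jar's rim (origin then 38 mm above the jar's origin). Starts upright in the rack, head up, its origin 6 mm above the bench. Origin: centre of the plug's foot, z up along its axis. 18 g
- stopper2: jar stopper, all alike, any fits any jar: a cork plug 18 mm long, tapering from 19 mm across at its foot to 24.4 mm, under a red round head 34 mm across and 18 mm high whose underside comes to rest on the jar's rim (origin then 38 mm above the jar's origin). Starts upright in the rack, head up, its origin 6 mm above the bench. Origin: centre of the plug's foot, z up along its axis. 18 g
- stopper3: jar stopper, all alike, any fits any jar: a cork plug 18 mm long, tapering from 19 mm across at its foot to 24.4 mm, under a red round head 34 mm across and 18 mm high whose underside comes to rest on the jar's rim (origin then 38 mm above the jar's origin). Starts upright in the rack, head up, its origin 6 mm above the bench. Origin: centre of the plug's foot, z up along its axis. 18 g
- rack: fixed pale wooden stopper rack, 50 x 190 x 24 mm, with a row of four holes 45 mm apart along its y axis; the stoppers' heads rest on its top face, 24 mm above the bench. Origin: centre of the underside
- chest: fixed wooden drawer unit on the bench, 260 deep (x) x 320 wide (y) x 118 mm high, front towards the robot (-x); underside of its top board 106 mm above the bench; a brass dome bell 60 mm across is fixed on its top, towards the back, up to 152 mm above the bench. Origin: centre of the underside; the front face of the shut drawer lies at x = -130 mm in this frame
- chest_drawer0 (a joint): the unit's one drawer: how far it stands open in m along the unit's -x; 0 is fully shut, it starts about 0.15 open
- drawer_bay (a point): point on the drawer's floor (22 mm above the bench), moving with the drawer: on its centre line, 60 mm behind the inside of its front; axes as the unit's (x towards the back, y across). Inside, the drawer is 278 mm wide and 215 mm long, walls up to 96 mm above the bench, front up to 107 mm
- drawer_front (a point): point on the outside of the drawer's front, moving with it, on the centre line at its lower edge, about 16 mm above the bench; the front is a flat upright board about 314 mm wide, 15 mm thick, up to 107 mm above the bench. A turned brass pull, 28 mm across, stands out 43 mm from it at the middle, 80 mm above the bench
- tin: bystander: tin of spare rubber feet, 60 mm across, 42 mm high, origin at the underside
- spool: bystander: steel ribbon spool standing on its flange, 50 mm across, 22 mm high, origin at the underside
- pliers: bystander: red-handled pliers lying flat, 165 mm long along x, 58 mm wide, 14 mm high, origin at the pivot
Things that resemble listed ones, but are neither listed nor needed, are in the scene too. Leave any blue, pink or purple look-alike of the stopper3 alone.

How it is judged (in metres and radians):
On the way, in this order (a step that is already met when the one before it is completed fails the run):
1. every jar on hand has a stopper fully home in its neck (((horizontal distance between stopper0 and jar0 below 0.005 m and z of stopper0 in the frame of jar0 between 0.034 and 0.0415 m) or (horizontal distance between stopper1 and jar0 below 0.005 m and z of stopper1 in the frame of jar0 between 0.034 and 0.0415 m) or (horizontal distance between stopper2 and jar0 below 0.005 m and z of stopper2 in the frame of jar0 between 0.034 and 0.0415 m) or (horizontal distance between stopper3 and jar0 below 0.005 m and z of stopper3 in the frame of jar0 between 0.034 and 0.0415 m)) and ((horizontal distance between stopper0 and jar1 below 0.005 m and z of stopper0 in the frame of jar1 between 0.034 and 0.0415 m) or (horizontal distance between stopper1 and jar1 below 0.005 m and z of stopper1 in the frame of jar1 between 0.034 and 0.0415 m) or (horizontal distance between stopper2 and jar1 below 0.005 m and z of stopper2 in the frame of jar1 between 0.034 and 0.0415 m) or (horizontal distance between stopper3 and jar1 below 0.005 m and z of stopper3 in the frame of jar1 between 0.034 and 0.0415 m)) and ((horizontal distance between stopper0 and jar2 below 0.005 m and z of stopper0 in the frame of jar2 between 0.034 and 0.0415 m) or (horizontal distance between stopper1 and jar2 below 0.005 m and z of stopper1 in the frame of jar2 between 0.034 and 0.0415 m) or (horizontal distance between stopper2 and jar2 below 0.005 m and z of stopper2 in the frame of jar2 between 0.034 and 0.0415 m) or (horizontal distance between stopper3 and jar2 below 0.005 m and z of stopper3 in the frame of jar2 between 0.034 and 0.0415 m)) and ((horizontal distance between stopper0 and jar3 below 0.005 m and z of stopper0 in the frame of jar3 between 0.034 and 0.0415 m) or (horizontal distance between stopper1 and jar3 below 0.005 m and z of stopper1 in the frame of jar3 between 0.034 and 0.0415 m) or (horizontal distance between stopper2 and jar3 below 0.005 m and z of stopper2 in the frame of jar3 between 0.034 and 0.0415 m) or (horizontal distance between stopper3 and jar3 below 0.005 m and z of stopper3 in the frame of jar3 between 0.034 and 0.0415 m))), for 0.2 s.
2. every jar stands in the drawer (x of jar0 in the frame of drawer_bay between -0.05 and 0.16 m and y of jar0 in the frame of drawer_bay between -0.13 and 0.13 m and z of each of jar0, jar1, jar2, jar3 in the frame of drawer_bay below 0.008 m and x of jar1 in the frame of drawer_bay between -0.05 and 0.16 m and y of jar1 in the frame of drawer_bay between -0.13 and 0.13 m and x of jar2 in the frame of drawer_bay between -0.05 and 0.16 m and y of jar2 in the frame of drawer_bay between -0.13 and 0.13 m and x of jar3 in the frame of drawer_bay between -0.05 and 0.16 m and y of jar3 in the frame of drawer_bay between -0.13 and 0.13 m and angle between each of jar0, jar1, jar2, jar3's own z axis and vertical below 0.15 rad), for 0.2 s.
3. the drawer is fully shut (value of joint chest_drawer0 below 0.006 m), for 0.2 s.
At the end, for the whole second after the job is handed in: every jar on hand stands upright (within 7 deg), at rest, on the drawer's floor, a stopper home in its neck (head within 3.5 mm of the rim, 5 mm of centre); the drawer is shut to within 6 mm; each unused stopper is still in its place in the rack (moved under 15 mm) (all of step 1 and x of jar0 in the frame of drawer_bay between -0.05 and 0.16 m and y of jar0 in the frame of drawer_bay between -0.13 and 0.13 m and z of each of jar0, jar1, jar2, jar3 in the frame of drawer_bay below 0.008 m and angle between each of jar0, jar1, jar2, jar3's own z axis and vertical below 0.12 rad and linear speed of each of jar0, jar1, jar2, jar3 below 0.02 m/s and x of jar1 in the frame of drawer_bay between -0.05 and 0.16 m and y of jar1 in the frame of drawer_bay between -0.13 and 0.13 m and x of jar2 in the frame of drawer_bay between -0.05 and 0.16 m and y of jar2 in the frame of drawer_bay between -0.13 and 0.13 m and x of jar3 in the frame of drawer_bay between -0.05 and 0.16 m and y of jar3 in the frame of drawer_bay between -0.13 and 0.13 m and (distance of stopper0 from where it was at the start of the episode below 0.015 m or (horizontal distance between stopper0 and jar0 below 0.005 m and z of stopper0 in the frame of jar0 between 0.034 and 0.0415 m) or (horizontal distance between stopper0 and jar1 below 0.005 m and z of stopper0 in the frame of jar1 between 0.034 and 0.0415 m) or (horizontal distance between stopper0 and jar2 below 0.005 m and z of stopper0 in the frame of jar2 between 0.034 and 0.0415 m) or (horizontal distance between stopper0 and jar3 below 0.005 m and z of stopper0 in the frame of jar3 between 0.034 and 0.0415 m)) and (distance of stopper1 from where it was at the start of the episode below 0.015 m or (horizontal distance between stopper1 and jar0 below 0.005 m and z of stopper1 in the frame of jar0 between 0.034 and 0.0415 m) or (horizontal distance between stopper1 and jar1 below 0.005 m and z of stopper1 in the frame of jar1 between 0.034 and 0.0415 m) or (horizontal distance between stopper1 and jar2 below 0.005 m and z of stopper1 in the frame of jar2 between 0.034 and 0.0415 m) or (horizontal distance between stopper1 and jar3 below 0.005 m and z of stopper1 in the frame of jar3 between 0.034 and 0.0415 m)) and (distance of stopper2 from where it was at the start of the episode below 0.015 m or (horizontal distance between stopper2 and jar0 below 0.005 m and z of stopper2 in the frame of jar0 between 0.034 and 0.0415 m) or (horizontal distance between stopper2 and jar1 below 0.005 m and z of stopper2 in the frame of jar1 between 0.034 and 0.0415 m) or (horizontal distance between stopper2 and jar2 below 0.005 m and z of stopper2 in the frame of jar2 between 0.034 and 0.0415 m) or (horizontal distance between stopper2 and jar3 below 0.005 m and z of stopper2 in the frame of jar3 between 0.034 and 0.0415 m)) and (distance of stopper3 from where it was at the start of the episode below 0.015 m or (horizontal distance between stopper3 and jar0 below 0.005 m and z of stopper3 in the frame of jar0 between 0.034 and 0.0415 m) or (horizontal distance between stopper3 and jar1 below 0.005 m and z of stopper3 in the frame of jar1 between 0.034 and 0.0415 m) or (horizontal distance between stopper3 and jar2 below 0.005 m and z of stopper3 in the frame of jar2 between 0.034 and 0.0415 m) or (horizontal distance between stopper3 and jar3 below 0.005 m and z of stopper3 in the frame of jar3 between 0.034 and 0.0415 m)) and value of joint chest_drawer0 below 0.006 m); the robot touches nothing.
It fails at once if a jar stands in the drawer without a stopper ((x of jar0 in the frame of drawer_bay between -0.05 and 0.16 m and y of jar0 in the frame of drawer_bay between -0.13 and 0.13 m and z of jar0 in the frame of drawer_bay below 0.008 m and not ((horizontal distance between stopper0 and jar0 below 0.02 m and z of stopper0 in the frame of jar0 between 0.034 and 0.05 m) or (horizontal distance between stopper1 and jar0 below 0.02 m and z of stopper1 in the frame of jar0 between 0.034 and 0.05 m) or (horizontal distance between stopper2 and jar0 below 0.02 m and z of stopper2 in the frame of jar0 between 0.034 and 0.05 m) or (horizontal distance between stopper3 and jar0 below 0.02 m and z of stopper3 in the frame of jar0 between 0.034 and 0.05 m))) or (x of jar1 in the frame of drawer_bay between -0.05 and 0.16 m and y of jar1 in the frame of drawer_bay between -0.13 and 0.13 m and z of jar1 in the frame of drawer_bay below 0.008 m and not ((horizontal distance between stopper0 and jar1 below 0.02 m and z of stopper0 in the frame of jar1 between 0.034 and 0.05 m) or (horizontal distance between stopper1 and jar1 below 0.02 m and z of stopper1 in the frame of jar1 between 0.034 and 0.05 m) or (horizontal distance between stopper2 and jar1 below 0.02 m and z of stopper2 in the frame of jar1 between 0.034 and 0.05 m) or (horizontal distance between stopper3 and jar1 below 0.02 m and z of stopper3 in the frame of jar1 between 0.034 and 0.05 m))) or (x of jar2 in the frame of drawer_bay between -0.05 and 0.16 m and y of jar2 in the frame of drawer_bay between -0.13 and 0.13 m and z of jar2 in the frame of drawer_bay below 0.008 m and not ((horizontal distance between stopper0 and jar2 below 0.02 m and z of stopper0 in the frame of jar2 between 0.034 and 0.05 m) or (horizontal distance between stopper1 and jar2 below 0.02 m and z of stopper1 in the frame of jar2 between 0.034 and 0.05 m) or (horizontal distance between stopper2 and jar2 below 0.02 m and z of stopper2 in the frame of jar2 between 0.034 and 0.05 m) or (horizontal distance between stopper3 and jar2 below 0.02 m and z of stopper3 in the frame of jar2 between 0.034 and 0.05 m))) or (x of jar3 in the frame of drawer_bay between -0.05 and 0.16 m and y of jar3 in the frame of drawer_bay between -0.13 and 0.13 m and z of jar3 in the frame of drawer_bay below 0.008 m and not ((horizontal distance between stopper0 and jar3 below 0.02 m and z of stopper0 in the frame of jar3 between 0.034 and 0.05 m) or (horizontal distance between stopper1 and jar3 below 0.02 m and z of stopper1 in the frame of jar3 between 0.034 and 0.05 m) or (horizontal distance between stopper2 and jar3 below 0.02 m and z of stopper2 in the frame of jar3 between 0.034 and 0.05 m) or (horizontal distance between stopper3 and jar3 below 0.02 m and z of stopper3 in the frame of jar3 between 0.034 and 0.05 m)))).
It fails at once if the drawer is slammed (closing faster than 0.4 m/s) (velocity of joint chest_drawer0 below -0.4 m/s).
It fails at once if the tin, spool or pliers are knocked about (moved more than 40 mm or tipped over) (distance of any of tin, spool, pliers from where it was at the start of the episode above 0.04 m or angle between any of tin, spool, pliers's own z axis and vertical above 0.6 rad).
Of jar0, jar1, jar2, jar3 only 3 to 4 are there at a start; the rules pass over those that are not, and their reading is None.
At some moment in a run one of jar0, jar1, jar2, jar3 may be knocked a few centimetres aside while the robot is not near it.
It also fails if it takes over 210 s, if anything falls off the work surface, if the arm or the gripper's body presses on something with over 40 N, if the wrist force passes 120 N, or if a joint passes its speed limit or range.

## Working session

There is one attempt and no reset: what is moved stays moved. The work goes in short steps, Python scripts to look and compute and a tool call to move; the robot and the scene stay as the last step left them, time stands still between calls to the robot, and variables do not carry over. Pictures are saved under pics/ and viewed, and the job is handed in when it is done.

Besides the shell and the picture viewer there is one more tool, called after "Emit:" as a command line: name --argument value ..., lists and objects as JSON in quotes. step_arm: Moves the arm, as the interface text tells. Its arguments: {"type":"object","properties":{"steps":{"type":"array"}},"required":["steps"]}

```bash
mkdir -p pics
python3 - <<'E'
from bench import ctrl
import cv2
for n in ("scene","top"):
    f=ctrl.grab_frame(n); cv2.imwrite(f"pics/{n}0.png",f[...,::-1])
    print(n,ctrl.calibration(n))
print(ctrl.get_obs(),ctrl.tips_ahead)
E
```

```text
scene {'camera_matrix': array([[424.10694239,   0.        , 264.37956373],
       [  0.        , 424.10694239, 192.32143141],
       [  0.        ,   0.        ,   1.        ]]), 'xyz': array([ 1.29366486, -0.36929595,  0.70547869]), 'attitude': array([-126.67365953,    1.12826974,   55.11643878])}
top {'camera_matrix': array([[496.68685956,   0.        , 257.59733315],
       [  0.        , 496.68685956, 187.77334091],
       [  0.        ,   0.        ,   1.        ]]), 'xyz': array([0.48844323, 0.11913414, 1.22929164]), 'attitude': array([-175.5524719 ,    1.04161821,  -89.24833941])}
{'time': 0.1, 'joints': array([-79.11403677,  36.05471057,   2.20196562,  86.98897642,
        -1.5460999 ,  57.08362095,  -1.14574427]), 'dq': array([-0.01525865, -0.06210563,  0.01692465, -0.11988797, -0.0397293 ,
        0.05215475,  0.04086361]), 'joint_efforts': array([ 3.16020451e-03, -5.64529824e+01,  1.23083811e+00, -1.93972099e+01,
        1.13844388e-02,  5.42423208e-03, -2.81268308e-05]), 'tool_pos': array([0.16429841, 0.6283701 , 0.25547561]), 'orientation': array([-1.79902358e+02,  1.31189124e-03,  1.65345272e+02]), 'force': array([0.23074202, 0.59964846, 0.09528802]), 'moment': array([ 0.02980052,  0.00044531, -0.00598061]), 'gripper_width': 1.001421154311873} 0.025
```

View pics/scene0.png

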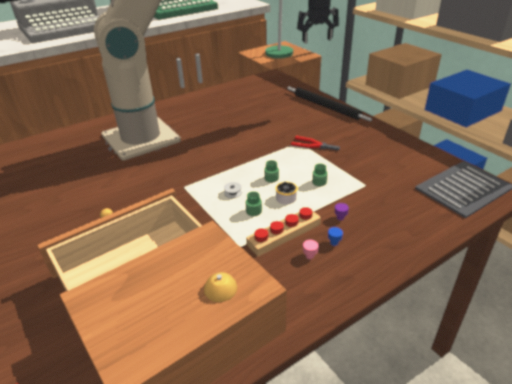

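View pics/top0.png

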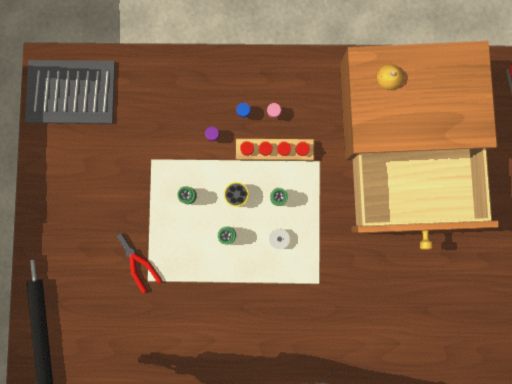

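Top view (up = +x, left = +y): the jars are at (187,195), (279,197) and (227,236). The tin is at (236,195), the spool at (280,239), and the red stoppers at (247..302,149). Blue (243,110), pink (274,110) and purple (212,133) are look-alikes to leave alone. The drawer front is at row 228 and the pull at (426,240). Next I'll measure.

```bash
cat > h.py <<'E'
from bench import ctrl
import numpy as np, cv2
from scipy.spatial.transform import Rotation as Rn
from scipy.optimize import least_squares
def cam(n):
    c=ctrl.calibration(n); return np.array(c["camera_matrix"]),np.array(c["xyz"]),Rn.from_euler("xyz",c["attitude"],degrees=True).as_matrix()
def proj(P,n):
    K,t,R=cam(n); q=(np.atleast_2d(P)-t)@R@K.T; return q[:,:2]/q[:,2:]
def ray(uv,n,z):
    K,t,R=cam(n); d=R@np.linalg.solve(K,[uv[0],uv[1],1.]); return t+d*(z-t[2])/d[2]
JAR=[(0,.022),(.036,.022),(.036,.0175),(.056,.0175)]
HEAD=[(0.0,.017),(.018,.017)]
def sil(xy,z0,prof,n):
    a=np.linspace(0,2*np.pi,40,endpoint=False)
    P=np.vstack([np.c_[xy[0]+r*np.cos(a),xy[1]+r*np.sin(a),np.full(40,z0+z)] for z,r in prof])
    h=cv2.convexHull(proj(P,n).astype(np.float32)).astype(np.float64)
    m=cv2.moments(h.astype(np.float32)); return np.array([m["m10"]/m["m00"],m["m01"]/m["m00"]]),m["m00"]
def fit(c,z0,prof,n):
    x0=ray(c,n,z0+.02)[:2]
    return least_squares(lambda p:sil(p,z0,prof,n)[0]-c,x0,diff_step=1e-3,x_scale=.01).x
def find(name,n,z0,prof,minconf=.3):
    o=[]
    for d in ctrl.cut_out(name,n):
        if d["conf"]<minconf: continue
        m=d["region"]; ys,xs=np.nonzero(m); c=np.array([xs.mean(),ys.mean()])
        p=fit(c,z0,prof,n); o.append((round(d["conf"],2),c.round(1),len(xs),round(sil(p,z0,prof,n)[1]),p.round(4)))
    return o
def save(n,f,box=None,s=1):
    im=ctrl.grab_frame(n)
    if box: l,t,r,b=box; im=im[t:b,l:r]
    im=cv2.resize(im,None,fx=s,fy=s,interpolation=cv2.INTER_CUBIC); cv2.imwrite("pics/"+f,im[...,::-1])
E
python3 - <<'E'
from h import *
for n in ("top","scene"):
    save(n,f"{n}1.png",(140,90,330,290) if n=="top" else (180,130,380,280),3 if n=="top" else 4)
    for nm,z,p in (("jar0",0,JAR),("stopper0",.024,HEAD),("tin",0,[(0,.03),(.042,.03)]),("spool",0,[(0,.025),(.022,.025)])):
        print(n,nm)
        for r in find(nm,n,z,p): print("  ",*r)
for nm in ("drawer_front","rack","chest"): print(nm,[(d["conf"],d["rect"]) for d in ctrl.spot_in(nm,"top")])
for uv,z in (((358,232),.107),((498,226),.107),((353,155),.118),((495,147),.118),((343,50),.118),((489,42),.118),((236,158),.024),((314,158),.024),((236,139),.024),((314,139),.024)): print(uv,ray(uv,"top",z).round(4))
E
```

```text
top jar0
   0.73 [278.3 195.9] 252 272 [0.5626 0.0916]
   0.56 [225.7 234.6] 249 280 [0.4674 0.2181]
   0.51 [186.2 194.9] 274 297 [0.5626 0.3166]
top stopper0
   0.74 [265.2 147.7] 138 168 [0.6789 0.1249]
   0.67 [301.7 148.2] 156 170 [0.6787 0.0364]
   0.64 [235.8 193.6] 481 164 [0.5663 0.1945]
   0.63 [211.7 133.3] 130 172 [0.7133 0.2558]
   0.6 [273.4 109.9] 132 173 [0.7723 0.1059]
   0.54 [246.2 147.5] 150 168 [0.679 0.171]
   0.5 [283.5 148. ] 163 169 [0.6787 0.0804]
   0.49 [242.3 109.3] 136 173 [0.7732 0.182 ]
top tin
   0.81 [236.5 193.3] 469 511 [0.5676 0.1932]
top spool
   0.88 [279.2 238.2] 307 338 [0.4604 0.0885]
scene jar0
   0.65 [271.3 171.4] 291 324 [0.466  0.2155]
   0.65 [115.6 239. ] 7558 503 [ 0.4793 -0.2464]
   0.56 [319.7 175. ] 320 337 [0.5625 0.3149]
   0.54 [253.4 203.5] 379 393 [0.5595 0.0913]
scene stopper0
   0.74 [305.7 213.3] 161 171 [0.6774 0.1691]
   0.65 [310.  248.6] 226 215 [0.7795 0.0981]
   0.57 [334.5 235.4] 187 200 [0.7795 0.1717]
   0.56 [341.2 210.8] 150 170 [0.722  0.2468]
   0.54 [260.9 235. ] 200 195 [0.6773 0.0343]
   0.54 [291.5 220.6] 134 179 [0.6786 0.1237]
   0.48 [276.4 227.4] 164 186 [0.677  0.0795]
scene tin
   0.71 [286.  192.8] 441 511 [0.5679 0.1912]
   0.66 [291.6 220.3] 133 612 [0.6668 0.1336]
scene spool
   0.84 [232.4 189.8] 240 266 [0.4582 0.0885]
drawer_front [(0.92, [351.0, 143.7, 498.0, 253.9]), (0.71, [234.1, 139.0, 312.2, 159.6])]
rack [(0.83, [236.1, 143.0, 315.1, 159.6]), (0.53, [351.3, 145.7, 496.2, 252.4])]
chest [(0.57, [339.0, 39.8, 501.7, 250.3])]
(358, 232) [ 0.4786 -0.0858  0.107 ]
(498, 226) [ 0.4961 -0.3975  0.107 ]
(353, 155) [ 0.651  -0.0731  0.118 ]
(495, 147) [ 0.6724 -0.39    0.118 ]
(343, 50) [ 0.8929 -0.0507  0.118 ]
(489, 42) [ 0.9137 -0.3822  0.118 ]
(236, 158) [0.6544 0.1961 0.024 ]
(314, 158) [0.6564 0.0056 0.024 ]
(236, 139) [0.7014 0.1969 0.024 ]
(314, 139) [0.7033 0.0058 0.024 ]
```

View pics/top1.png

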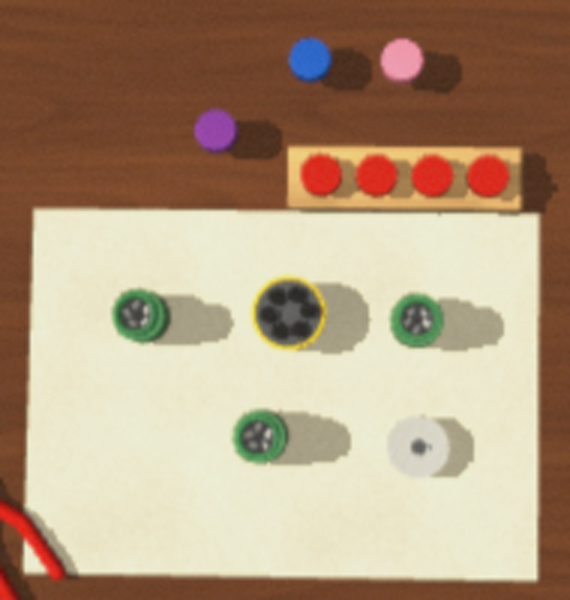

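View pics/scene1.png

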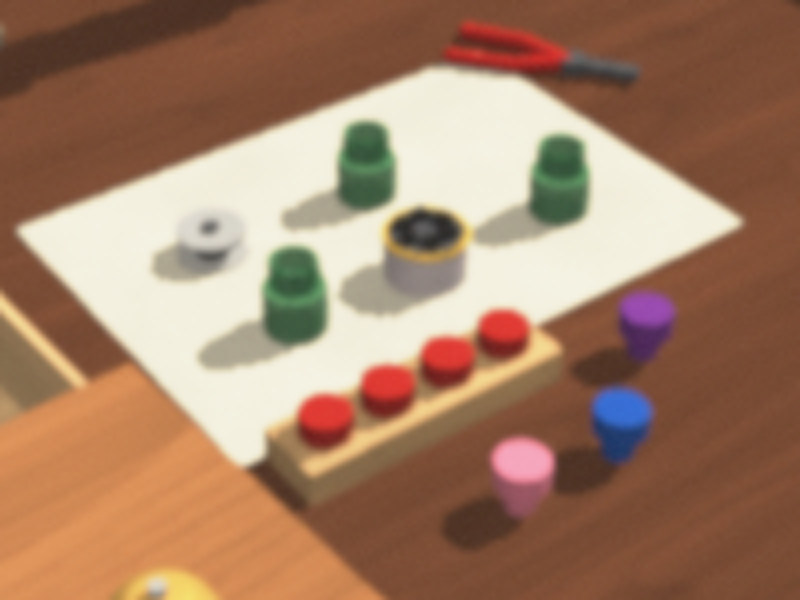

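There are three jars, and both cameras agree on each to about 3 mm. Candidates for a stopper are the four reds in the rack (247/265/284/302,149). The blue, pink and purple ones are decoys, and the crop confirms this. I'll start with the stopper at y=0.170 and turn the tool to yaw 90 first.

Emit:
step_arm --steps '[{"linear":[0,0,0],"dr":[0,0,0.15],"grip":-1},{"linear":[0,0,0],"dr":[0,0,0.15],"grip":-1},{"linear":[0,0,0],"dr":[0,0,0.15],"grip":-1},{"linear":[0,0,0],"dr":[0,0,0.15],"grip":-1},{"linear":[0,0,0],"dr":[0,0,0.15],"grip":-1},{"linear":[0,0,0],"dr":[0,0,0.15],"grip":-1},{"linear":[0,0,0],"dr":[0,0,0.15],"grip":-1},{"linear":[0,0,0],"dr":[0,0,0.15],"grip":-1}]'

```text
time: 1.55
tool_pos: [0.1643, 0.6289, 0.2564]
orientation: [-180.0, -0.0, 96.2]
force: [0.8, -0.8, 0.2]
gripper_width: 1.002
```

Emit:
step_arm --steps '[{"linear":[0,0,0],"dr":[0,0,0.11],"grip":-1},{"linear":[0,0,0],"dr":[0,0,0],"grip":-1},{"linear":[0,0,0],"dr":[0,0,0],"grip":-1}]'

```text
time: 1.85
tool_pos: [0.1642, 0.6289, 0.2563]
orientation: [-180.0, 0.0, 90.5]
force: [-0.6, 0.3, 0.2]
gripper_width: 1.003
```

Emit:
step_arm --steps '[{"linear":[-30,34,0],"dr":[0,0,0.009],"grip":-1},{"linear":[-30,34,0],"dr":[0,0,0],"grip":-1},{"linear":[-30,34,0],"dr":[0,0,0],"grip":-1},{"linear":[-30,34,0],"dr":[0,0,0],"grip":-1},{"linear":[-30,34,0],"dr":[0,0,0],"grip":-1},{"linear":[-30,34,0],"dr":[0,0,0],"grip":-1},{"linear":[-30,34,0],"dr":[0,0,0],"grip":-1},{"linear":[-30,34,0],"dr":[0,0,0],"grip":-1}]'

```text
time: 2.65
tool_pos: [0.437, 0.3868, 0.2566]
orientation: [180.0, -0.0, 89.9]
force: [0.6, 1.2, 0.8]
gripper_width: 0.999
```

Emit:
step_arm --steps '[{"linear":[-30,34,0],"dr":[0,0,0],"grip":-1},{"linear":[-30,34,0],"dr":[0,0,0],"grip":-1},{"linear":[-30,34,0],"dr":[0,0,0],"grip":-1},{"linear":[-30,34,0],"dr":[0,0,0],"grip":-1},{"linear":[-30,34,0],"dr":[0,0,0],"grip":-1},{"linear":[-9,4,30],"dr":[0,0,0],"grip":-1},{"linear":[0,0,30],"dr":[0,0,0],"grip":-1},{"linear":[0,0,0],"dr":[0,0,0],"grip":-1}]'

```text
time: 3.45
tool_pos: [0.6066, 0.227, 0.1924]
orientation: [-179.5, 0.1, 89.8]
force: [-0.5, -0.4, -1.3]
gripper_width: 0.998
```

Emit:
step_arm --steps '[{"linear":[-28,35,0],"dr":[0,0,0],"grip":-1},{"linear":[-29,36,0],"dr":[0,0,0],"grip":-1},{"linear":[0,0,0],"dr":[0,0,0],"grip":-1},{"linear":[0,0,0],"dr":[0,0,0],"grip":-1}]'

```text
time: 3.85
tool_pos: [0.6809, 0.1701, 0.1976]
orientation: [179.9, -0.0, 89.7]
force: [0.0, 1.1, -1.3]
gripper_width: 1.004
```

Run:
```python
from h import *
save("top","t2.png",(140,90,330,290),3); save("scene","s2.png",(180,80,380,280),3)
o=ctrl.get_obs(); print(o["tool_pos"],o["orientation"],o["joints"].round(1)); print(proj(o["tool_pos"]-[0,0,.025],"top"),proj(o["tool_pos"]-[0,0,.025],"scene"))
```

```text
[0.67936027 0.17285348 0.19715076] [ 1.79998627e+02 -9.97488936e-02  8.99010483e+01] [-27.1  45.2  20.   81.5 -17.   56.3  -3.2]
[[242.74447158 137.15935563]] [[309.79199779 166.11171764]]
```

View pics/s2.png

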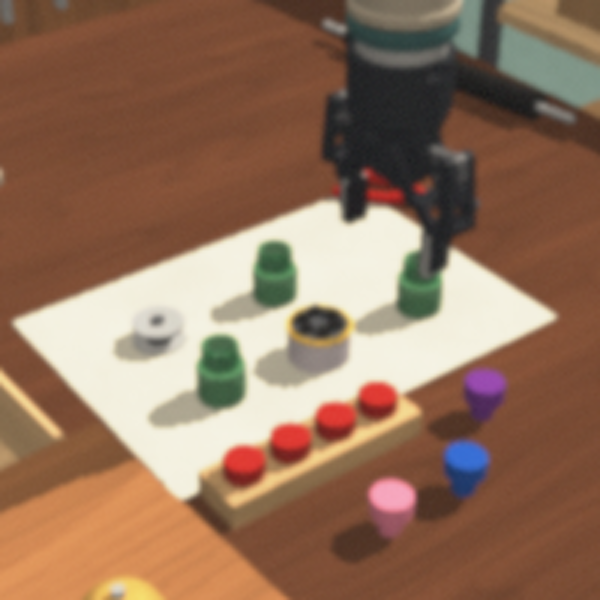

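View pics/t2.png

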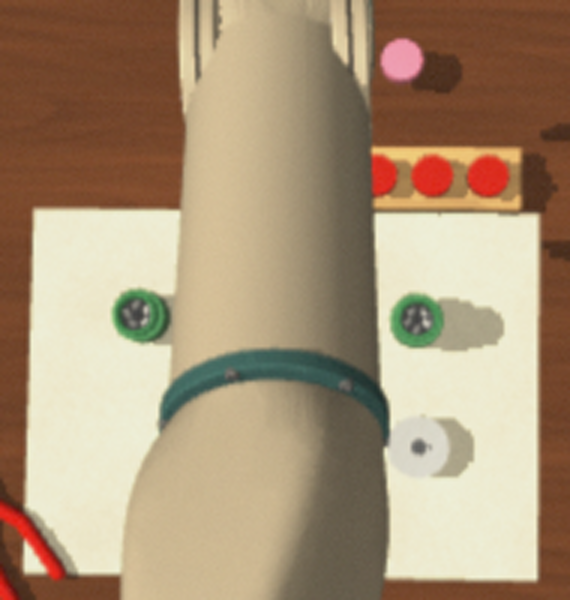

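Emit:
step_arm --steps '[{"linear":[0,0,40],"dr":[0,0,0],"grip":-1},{"linear":[0,0,40],"dr":[0,0,0],"grip":-1},{"linear":[0,0,30],"dr":[0,0,0],"grip":-1},{"linear":[0,0,0],"dr":[0,0,0],"grip":-1},{"linear":[0,0,0],"dr":[0,0,0],"grip":-1},{"linear":[0,0,0],"dr":[0,0,0],"grip":-1}]'

```text
time: 4.55
tool_pos: [0.6813, 0.1721, 0.0889]
orientation: [179.8, -0.1, 89.8]
force: [-0.0, -0.3, 0.4]
gripper_width: 1.0
```

Run:
```python
from h import *
for i in range(3):
    save("scene","s3.png",(180,80,380,280),3)
    o=ctrl.get_obs(); print(o["tool_pos"],o["orientation"],o["joints"].round(2))
```

```text
[0.68136776 0.17188659 0.08898614] [ 1.79766504e+02 -6.55379467e-02  8.98161855e+01] [-25.81  52.33  17.48  85.16 -19.55  45.27  -1.13]
[0.68123641 0.1716406  0.0888072 ] [ 1.79785921e+02 -6.04237822e-02  8.97972224e+01] [-25.79  52.34  17.47  85.18 -19.55  45.27  -1.12]
[0.68100847 0.17152578 0.08847432] [ 1.79817754e+02 -5.24176519e-02  8.97901933e+01] [-25.78  52.36  17.47  85.2  -19.55  45.26  -1.12]
```

View pics/s3.png

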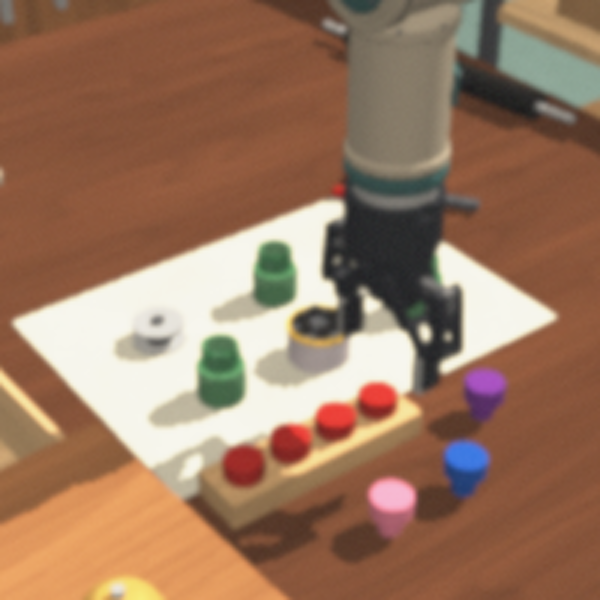

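Emit:
step_arm --steps '[{"linear":[-1.5,-3,20],"dr":[0,0,0],"grip":-1},{"linear":[0,0,15],"dr":[0,0,0],"grip":-1},{"linear":[0,0,0],"dr":[0,0,0],"grip":-1},{"linear":[0,0,0],"dr":[0,0,0],"grip":-1},{"linear":[0,0,0],"dr":[0,0,0],"grip":1},{"linear":[0,0,0],"dr":[0,0,0],"grip":1},{"linear":[0,0,0],"dr":[0,0,0],"grip":1},{"linear":[0,0,0],"dr":[0,0,0],"grip":1}]'

```text
time: 5.5
tool_pos: [0.6773, 0.1697, 0.0521]
orientation: [179.9, -0.0, 89.8]
force: [0.1, 0.5, 2.9]
gripper_width: 0.362
```

Emit:
step_arm --steps '[{"linear":[0,0,0],"dr":[0,0,0],"grip":1},{"linear":[0,0,0],"dr":[0,0,0],"grip":1},{"linear":[0,0,0],"dr":[0,0,0],"grip":1}]'

```text
time: 5.8
tool_pos: [0.6773, 0.1697, 0.0521]
orientation: [179.9, -0.0, 89.8]
force: [-1.0, -0.5, 5.5]
gripper_width: 0.369
```

Emit:
step_arm --steps '[{"linear":[0,0,-20],"dr":[0,0,0],"grip":1},{"linear":[0,0,-35],"dr":[0,0,0],"grip":1},{"linear":[0,0,-35],"dr":[0,0,0],"grip":1},{"linear":[0,0,0],"dr":[0,0,0],"grip":1},{"linear":[0,0,0],"dr":[0,0,0],"grip":1}]'

```text
time: 6.3
tool_pos: [0.6771, 0.1697, 0.1419]
orientation: [179.9, -0.0, 89.8]
force: [0.5, 0.5, -0.7]
gripper_width: 0.368
```

Run:
```python
from h import *
save("scene","s4.png",(230,80,380,280),3)
o=ctrl.get_obs(); print(o["tool_pos"],o["orientation"],o["gripper_width"])
for r in find("jar0","scene",0,JAR): print("  ",*r)
```

```text
[0.6761585  0.16969222 0.14056604] [-1.79919797e+02  6.87919219e-04  8.97757912e+01] 0.37026991451419106
   0.86 [253.9 203.3] 321 392 [0.5597 0.0927]
   0.67 [271.2 172. ] 281 326 [0.4687 0.2135]
```

View pics/s4.png

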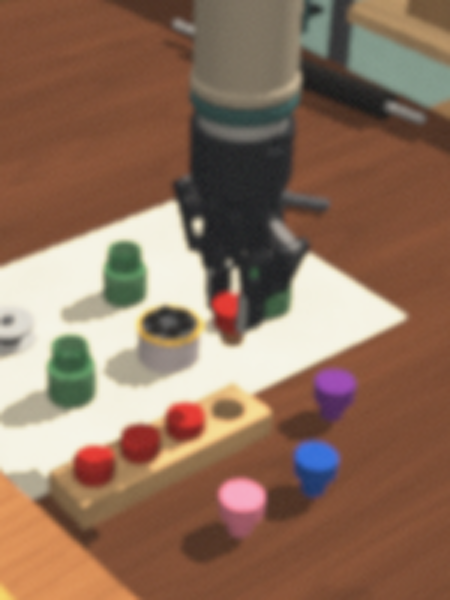

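Emit:
step_arm --steps '[{"linear":[29,-23,0],"dr":[0,0,0],"grip":1},{"linear":[29,-23,0],"dr":[0,0,0],"grip":1},{"linear":[29,-23,0],"dr":[0,0,0],"grip":1},{"linear":[29,-23,0],"dr":[0,0,0],"grip":1},{"linear":[29,-23,0],"dr":[0,0,0],"grip":1},{"linear":[0,0,0],"dr":[0,0,0],"grip":1},{"linear":[0,0,0],"dr":[0,0,0],"grip":1},{"linear":[0,0,0],"dr":[0,0,0],"grip":1}]'

```text
time: 7.2
tool_pos: [0.5628, 0.3135, 0.1404]
orientation: [-180.0, 0.1, 89.7]
force: [1.5, -1.0, -0.9]
gripper_width: 0.365
```

Run:
```python
from h import *
save("scene","s5.png",(260,80,360,230),4)
o=ctrl.get_obs(); print(o["tool_pos"],o["orientation"],o["gripper_width"])
for r in find("jar0","scene",0,JAR): print("  ",*r)
```

```text
[0.56315564 0.31320196 0.14062653] [-1.79987470e+02  1.00420505e-01  8.96441744e+01] 0.36591873130719565
   0.88 [271.3 171.3] 306 324 [0.4658 0.2156]
   0.68 [319.6 175. ] 372 337 [0.5623 0.3145]
   0.58 [253.3 203.9] 361 394 [0.5607 0.0903]
```

View pics/s5.png

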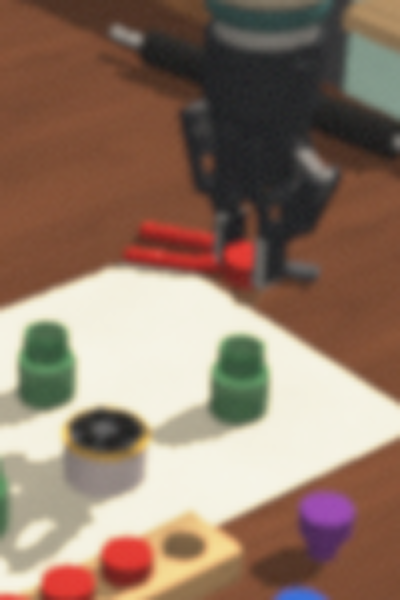

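Emit:
step_arm --steps '[{"linear":[2,-1.3,20],"dr":[0,0,0],"grip":1},{"linear":[0,0,14],"dr":[0,0,0],"grip":1},{"linear":[0,0,0],"dr":[0,0,0],"grip":1},{"linear":[0,0,0],"dr":[0,0,0],"grip":1}]'

```text
time: 7.7
tool_pos: [0.5614, 0.3163, 0.107]
orientation: [-180.0, 0.0, 89.7]
force: [0.5, 0.2, -0.3]
gripper_width: 0.37
```

Run:
```python
from h import *
save("scene","s6.png",(260,80,360,230),4)
o=ctrl.get_obs(); print(o["tool_pos"],o["orientation"],o["gripper_width"])
```

```text
[0.56176989 0.31656252 0.10756219] [1.79969039e+02 8.43347905e-03 8.97225961e+01] 0.3641919130257614
```

View pics/s6.png

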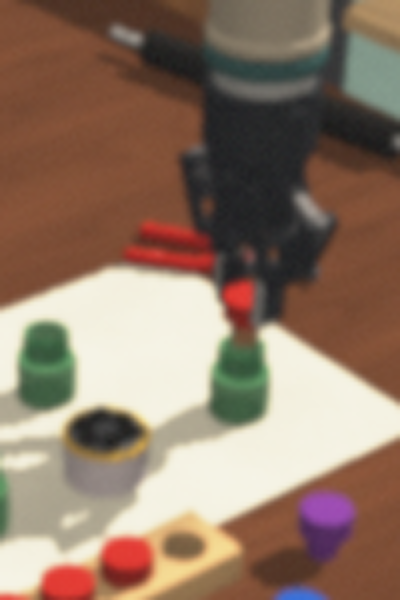

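Aligned over the neck. Inserting slowly while watching the force.

Emit:
step_arm --steps '[{"linear":[-1,0,4],"dr":[0,0,0],"grip":1},{"linear":[0,0,4],"dr":[0,0,0],"grip":1},{"linear":[0,0,4],"dr":[0,0,0],"grip":1},{"linear":[0,0,3],"dr":[0,0,0],"grip":1},{"linear":[0,0,0],"dr":[0,0,0],"grip":1}]'

```text
time: 8.25
tool_pos: [0.5608, 0.316, 0.0917]
orientation: [-179.9, 0.0, 89.8]
force: [0.0, 0.2, -0.2]
gripper_width: 0.367
```

Emit:
step_arm --steps '[{"linear":[0,0,4],"dr":[0,0,0],"grip":1},{"linear":[0,0,3],"dr":[0,0,0],"grip":1},{"linear":[0,0,0],"dr":[0,0,0],"grip":1},{"linear":[0,0,0],"dr":[0,0,0],"grip":1}]'

```text
time: 8.65
tool_pos: [0.5611, 0.3161, 0.0852]
orientation: [-180.0, 0.0, 89.8]
force: [0.1, -0.2, 0.0]
gripper_width: 0.37
```

Emit:
step_arm --steps '[{"linear":[0,0,2],"dr":[0,0,0],"grip":1},{"linear":[0,0,0],"dr":[0,0,0],"grip":1},{"linear":[0,0,0],"dr":[0,0,0],"grip":1}]'

```text
time: 8.95
tool_pos: [0.5615, 0.3162, 0.0841]
orientation: [180.0, -0.0, 89.8]
force: [-0.5, -0.4, 5.4]
gripper_width: 0.366
```

Emit:
step_arm --steps '[{"linear":[0,0,2],"dr":[0,0,0],"grip":1},{"linear":[0,0,0],"dr":[0,0,0],"grip":1},{"linear":[0,0,0],"dr":[0,0,0],"grip":1}]'

```text
time: 9.25
tool_pos: [0.5617, 0.3163, 0.084]
orientation: [179.9, -0.1, 89.8]
force: [-4.5, -1.9, 17.6]
gripper_width: 0.368
```

Emit:
step_arm --steps '[{"linear":[0,0,-2],"dr":[0,0,0],"grip":1},{"linear":[0,0,0],"dr":[0,0,0],"grip":0},{"linear":[0,0,0],"dr":[0,0,0],"grip":-0.4},{"linear":[0,0,0],"dr":[0,0,0],"grip":-0.5},{"linear":[0,0,0],"dr":[0,0,0],"grip":-0.5},{"linear":[0,0,-30],"dr":[0,0,0],"grip":-0.5},{"linear":[0,0,-30],"dr":[0,0,0],"grip":-1},{"linear":[0,0,0],"dr":[0,0,0],"grip":-1}]'

```text
time: 10.05
tool_pos: [0.5638, 0.317, 0.1472]
orientation: [179.6, -0.2, 89.8]
force: [0.9, 0.8, 0.2]
gripper_width: 1.001
```

Run:
```python
from h import *
save("scene","s7.png",(240,80,360,230),4)
o=ctrl.get_obs(); print(o["tool_pos"],o["orientation"],o["gripper_width"])
for nm,z,p in (("jar0",0,JAR),("stopper0",.024,HEAD)):
    for r in find(nm,"scene",z,p): print(nm,*r)
```

```text
[0.56256072 0.31661771 0.14525734] [ 1.79786532e+02 -1.14289294e-01  8.97689400e+01] 1.002023371998542
jar0 0.81 [319.3 177.4] 246 342 [0.5709 0.3062]
jar0 0.73 [253.3 203.6] 369 393 [0.5597 0.0911]
jar0 0.55 [271.  171.1] 323 324 [0.4642 0.2159]
stopper0 0.72 [261.1 235.1] 173 195 [0.6778 0.0345]
stopper0 0.68 [276.4 227.6] 170 186 [0.6776 0.0791]
stopper0 0.65 [310.  248.6] 223 215 [0.7796 0.0978]
stopper0 0.56 [341.  210.4] 136 170 [0.7206 0.2475]
stopper0 0.55 [320.4 163.3] 120 120 [0.5261 0.3486]
stopper0 0.53 [291.4 220.4] 172 178 [0.6781 0.124 ]
stopper0 0.46 [334.9 235.4] 172 200 [0.78   0.1727]
```

View pics/s7.png

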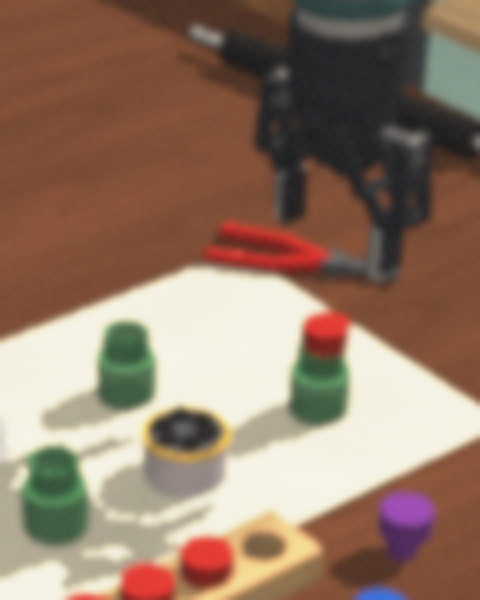

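Emit:
step_arm --steps '[{"linear":[-38,23,0],"dr":[0,0,0],"grip":-1},{"linear":[-38,23,0],"dr":[0,0,0],"grip":-1},{"linear":[-38,23,0],"dr":[0,0,0],"grip":-1},{"linear":[-38,23,0],"dr":[0,0,0],"grip":-1},{"linear":[-40,23,0],"dr":[0,0,0],"grip":-1},{"linear":[0,0,30],"dr":[0,0,0],"grip":-1},{"linear":[0,0,20],"dr":[0,0,0],"grip":-1},{"linear":[0,0,0],"dr":[0,0,0],"grip":-1}]'

```text
time: 11.0
tool_pos: [0.672, 0.1229, 0.0885]
orientation: [-179.5, 0.1, 89.7]
force: [-1.0, -0.1, 0.4]
gripper_width: 0.997
```

Emit:
step_arm --steps '[{"linear":[0,0,0],"dr":[0,0,0],"grip":-1},{"linear":[0,0,0],"dr":[0,0,0],"grip":-1},{"linear":[0,0,0],"dr":[0,0,0],"grip":-1}]'

```text
time: 11.3
tool_pos: [0.6761, 0.1241, 0.0945]
orientation: [179.9, -0.0, 89.8]
force: [1.0, 0.3, 0.9]
gripper_width: 1.001
```

Emit:
step_arm --steps '[{"linear":[0,1.5,20],"dr":[0,0,0],"grip":-1},{"linear":[0,0,20],"dr":[0,0,0],"grip":-1},{"linear":[0,0,0],"dr":[0,0,0],"grip":-1},{"linear":[0,0,0],"dr":[0,0,0],"grip":-1}]'

```text
time: 11.7
tool_pos: [0.6766, 0.1236, 0.0528]
orientation: [-179.9, 0.0, 89.8]
force: [0.3, 0.6, 0.4]
gripper_width: 1.004
```

Emit:
step_arm --steps '[{"linear":[0,0,0],"dr":[0,0,0],"grip":1},{"linear":[0,0,0],"dr":[0,0,0],"grip":1},{"linear":[0,0,0],"dr":[0,0,0],"grip":1},{"linear":[0,0,0],"dr":[0,0,0],"grip":1},{"linear":[0,0,0],"dr":[0,0,0],"grip":1},{"linear":[0,0,0],"dr":[0,0,0],"grip":1}]'

```text
time: 12.3
tool_pos: [0.6774, 0.1237, 0.0543]
orientation: [179.9, -0.0, 89.8]
force: [-1.4, -0.3, 4.8]
gripper_width: 0.362
```

Emit:
step_arm --steps '[{"linear":[0,0,-20],"dr":[0,0,0],"grip":1},{"linear":[0,0,-35],"dr":[0,0,0],"grip":1},{"linear":[0,0,-35],"dr":[0,0,0],"grip":1},{"linear":[0,0,0],"dr":[0,0,0],"grip":1}]'

```text
time: 12.7
tool_pos: [0.6804, 0.1237, 0.1486]
orientation: [179.5, -0.1, 89.8]
force: [0.4, -0.7, 0.9]
gripper_width: 0.363
```

Emit:
step_arm --steps '[{"linear":[15,-35,0],"dr":[0,0,0],"grip":1},{"linear":[15,-35,0],"dr":[0,0,0],"grip":1},{"linear":[15,-35,0],"dr":[0,0,0],"grip":1},{"linear":[15,-35,0],"dr":[0,0,0],"grip":1},{"linear":[16,-36,0],"dr":[0,0,0],"grip":1},{"linear":[16,-36,0],"dr":[0,0,0],"grip":1},{"linear":[0,0,0],"dr":[0,0,0],"grip":1},{"linear":[0,0,0],"dr":[0,0,0],"grip":1}]'

```text
time: 13.5
tool_pos: [0.4646, 0.217, 0.1431]
orientation: [-180.0, 0.0, 89.9]
force: [0.9, -0.5, -0.4]
gripper_width: 0.365
```

Emit:
step_arm --steps '[{"linear":[0,0,0],"dr":[0,0,0],"grip":1},{"linear":[0,0,0],"dr":[0,0,0],"grip":1}]'

```text
time: 13.7
tool_pos: [0.4666, 0.2157, 0.1432]
orientation: [179.9, 0.0, 89.7]
force: [0.0, 0.6, -1.1]
gripper_width: 0.363
```

Run:
```python
from h import *
save("scene","s8.png",(210,60,360,230),4)
o=ctrl.get_obs(); print(o["tool_pos"],o["orientation"],o["gripper_width"])
for nm,z,p in (("jar0",0,JAR),):
    for r in find(nm,"scene",z,p): print(nm,*r)
```

```text
[0.46639274 0.21568501 0.14320255] [1.79951229e+02 1.83114214e-02 8.96696444e+01] 0.3655309629683906
jar0 0.89 [253.  204.3] 372 395 [0.5618 0.0887]
jar0 0.88 [271.1 171.4] 300 324 [0.466  0.2151]
jar0 0.53 [319.4 177.3] 267 342 [0.5705 0.3066]
```

View pics/s8.png

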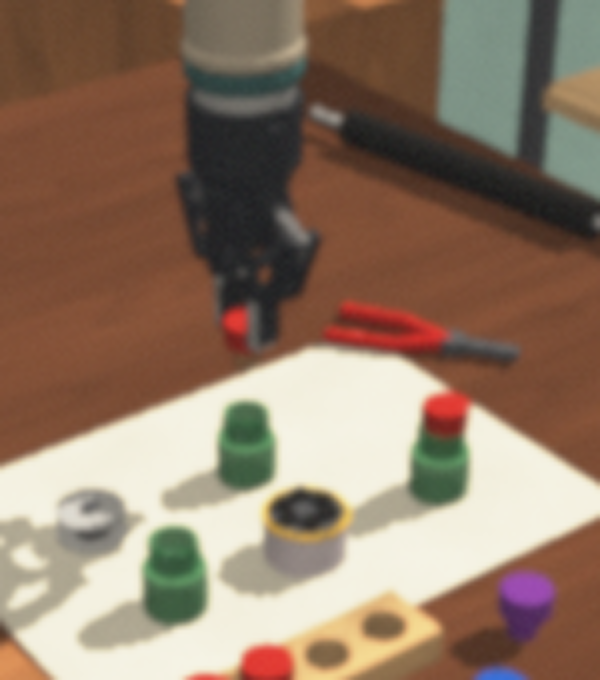

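Emit:
step_arm --steps '[{"linear":[0.5,-0.5,20],"dr":[0,0,0],"grip":1},{"linear":[0,0,13],"dr":[0,0,0],"grip":1},{"linear":[0,0,0],"dr":[0,0,0],"grip":1},{"linear":[0,0,0],"dr":[0,0,0],"grip":1},{"linear":[0,0,0],"dr":[0,0,0],"grip":1}]'

```text
time: 14.3
tool_pos: [0.4652, 0.2169, 0.1107]
orientation: [180.0, -0.0, 89.8]
force: [-0.3, 0.9, -0.6]
gripper_width: 0.364
```

Emit:
step_arm --steps '[{"linear":[0,0,5],"dr":[0,0,0],"grip":1},{"linear":[0,0,5],"dr":[0,0,0],"grip":1},{"linear":[0,0,4],"dr":[0,0,0],"grip":1},{"linear":[0,0,0],"dr":[0,0,0],"grip":1}]'

```text
time: 14.7
tool_pos: [0.4643, 0.2168, 0.0957]
orientation: [-179.9, 0.0, 89.8]
force: [0.4, 1.1, -0.2]
gripper_width: 0.362
```

Emit:
step_arm --steps '[{"linear":[0,0,4],"dr":[0,0,0],"grip":1},{"linear":[0,0,4],"dr":[0,0,0],"grip":1},{"linear":[0,0,0],"dr":[0,0,0],"grip":1},{"linear":[0,0,0],"dr":[0,0,0],"grip":1}]'

```text
time: 15.1
tool_pos: [0.4646, 0.2169, 0.0881]
orientation: [-180.0, 0.0, 89.8]
force: [0.5, -0.5, -0.6]
gripper_width: 0.365
```

Emit:
step_arm --steps '[{"linear":[0,0,2],"dr":[0,0,0],"grip":1},{"linear":[0,0,1.5],"dr":[0,0,0],"grip":1},{"linear":[0,0,0],"dr":[0,0,0],"grip":1},{"linear":[0,0,0],"dr":[0,0,0],"grip":1}]'

```text
time: 15.5
tool_pos: [0.4648, 0.2167, 0.0862]
orientation: [180.0, -0.0, 89.7]
force: [-3.6, -2.0, 14.5]
gripper_width: 0.365
```

Emit:
step_arm --steps '[{"linear":[0,0,1],"dr":[0,0,0],"grip":1},{"linear":[0,0,0],"dr":[0,0,0],"grip":1},{"linear":[0,0,0],"dr":[0,0,0],"grip":1}]'

```text
time: 15.8
tool_pos: [0.4648, 0.2167, 0.0861]
orientation: [180.0, -0.1, 89.7]
force: [-4.9, -2.4, 24.3]
gripper_width: 0.364
```

Seated at the predicted height. Releasing and lifting.

Emit:
step_arm --steps '[{"linear":[0,0,-3],"dr":[0,0,0],"grip":1},{"linear":[0,0,0],"dr":[0,0,0],"grip":0},{"linear":[0,0,0],"dr":[0,0,0],"grip":-0.4},{"linear":[0,0,0],"dr":[0,0,0],"grip":-0.5},{"linear":[0,0,0],"dr":[0,0,0],"grip":-0.5},{"linear":[0,0,-30],"dr":[0,0,0],"grip":-0.5},{"linear":[0,0,-30],"dr":[0,0,0],"grip":-1},{"linear":[0,0,0],"dr":[0,0,0],"grip":-1}]'

```text
time: 16.6
tool_pos: [0.4669, 0.2177, 0.1496]
orientation: [179.7, -0.1, 89.8]
force: [0.8, -0.5, 0.5]
gripper_width: 0.997
```

Run:
```python
from h import *
save("scene","s9.png",(210,60,360,260),3)
o=ctrl.get_obs(); print(o["tool_pos"],o["orientation"],o["gripper_width"])
for nm,z,p in (("jar0",0,JAR),("stopper0",.024,HEAD)):
    for r in find(nm,"scene",z,p): print(nm,*r)
```

```text
[0.46586759 0.2175282  0.14813481] [ 1.79813562e+02 -9.41346952e-02  8.97816434e+01] 1.0035199774176984
jar0 0.69 [319.2 177.5] 265 343 [0.5711 0.3056]
jar0 0.63 [271.  173.3] 202 328 [0.4734 0.2091]
jar0 0.57 [253.3 204. ] 397 394 [0.5612 0.0901]
stopper0 0.75 [341.  210.7] 179 170 [0.7214 0.2467]
stopper0 0.72 [260.9 235. ] 186 195 [0.6773 0.0342]
stopper0 0.67 [310.  248.7] 210 215 [0.7797 0.0979]
stopper0 0.56 [271.6 159.9] 105 115 [0.426  0.2457]
stopper0 0.55 [276.5 227.8] 125 186 [0.6783 0.0789]
stopper0 0.53 [320.7 163. ] 123 119 [0.5252 0.3505]
stopper0 0.5 [334.6 235.7] 207 200 [0.7804 0.1714]
```

View pics/s9.png

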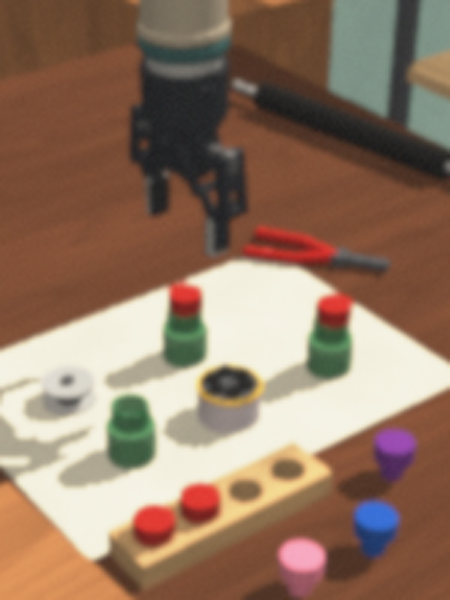

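Emit:
step_arm --steps '[{"linear":[-23,35,0],"dr":[0,0,0],"grip":-1},{"linear":[-23,35,0],"dr":[0,0,0],"grip":-1},{"linear":[-23,35,0],"dr":[0,0,0],"grip":-1},{"linear":[-23,35,0],"dr":[0,0,0],"grip":-1},{"linear":[-23,36,0],"dr":[0,0,0],"grip":-1},{"linear":[-23,36,0],"dr":[0,0,0],"grip":-1},{"linear":[0,0,30],"dr":[0,0,0],"grip":-1},{"linear":[0,0,25],"dr":[0,0,0],"grip":-1}]'

```text
time: 17.55
tool_pos: [0.6764, 0.0761, 0.0892]
orientation: [-179.9, 0.0, 89.6]
force: [-1.4, 0.1, -0.8]
gripper_width: 1.001
```

Emit:
step_arm --steps '[{"linear":[0,0,0],"dr":[0,0,0],"grip":-1},{"linear":[0,0,0],"dr":[0,0,0],"grip":-1},{"linear":[0,0,0],"dr":[0,0,0],"grip":-1},{"linear":[0,0,0],"dr":[0,0,0],"grip":-1}]'

```text
time: 17.95
tool_pos: [0.677, 0.0785, 0.0933]
orientation: [179.9, -0.0, 89.8]
force: [0.5, 0.0, -0.1]
gripper_width: 1.003
```

Emit:
step_arm --steps '[{"linear":[1,0.5,20],"dr":[0,0,0],"grip":-1},{"linear":[0,0,19],"dr":[0,0,0],"grip":-1},{"linear":[0,0,0],"dr":[0,0,0],"grip":-1},{"linear":[0,0,0],"dr":[0,0,0],"grip":-1}]'

```text
time: 18.35
tool_pos: [0.6771, 0.0792, 0.0537]
orientation: [180.0, -0.0, 89.8]
force: [1.2, -0.1, -0.7]
gripper_width: 1.002
```

Emit:
step_arm --steps '[{"linear":[0,0,0],"dr":[0,0,0],"grip":1},{"linear":[0,0,0],"dr":[0,0,0],"grip":1},{"linear":[0,0,0],"dr":[0,0,0],"grip":1},{"linear":[0,0,0],"dr":[0,0,0],"grip":1},{"linear":[0,0,0],"dr":[0,0,0],"grip":1},{"linear":[0,0,0],"dr":[0,0,0],"grip":1}]'

```text
time: 18.95
tool_pos: [0.6773, 0.0791, 0.0538]
orientation: [179.9, -0.0, 89.8]
force: [-0.9, -0.1, 5.8]
gripper_width: 0.365
```

Emit:
step_arm --steps '[{"linear":[0,0,-20],"dr":[0,0,0],"grip":1},{"linear":[0,0,-35],"dr":[0,0,0],"grip":1},{"linear":[0,0,-35],"dr":[0,0,0],"grip":1},{"linear":[0,0,0],"dr":[0,0,0],"grip":1},{"linear":[0,0,0],"dr":[0,0,0],"grip":1}]'

```text
time: 19.45
tool_pos: [0.677, 0.0792, 0.1435]
orientation: [179.9, -0.0, 89.8]
force: [0.2, -0.5, -0.3]
gripper_width: 0.366
```

Emit:
step_arm --steps '[{"linear":[3,-39,0],"dr":[0,0,0],"grip":1},{"linear":[4,-39,0],"dr":[0,0,0],"grip":1},{"linear":[4,-38,0],"dr":[0,0,0],"grip":1},{"linear":[0,0,0],"dr":[0,0,0],"grip":1},{"linear":[0,0,15],"dr":[0,0,0],"grip":1},{"linear":[0,0,15],"dr":[0,0,0],"grip":1},{"linear":[0,0,0],"dr":[0,0,0],"grip":1},{"linear":[0,0,0],"dr":[0,0,0],"grip":1}]'

```text
time: 20.25
tool_pos: [0.5605, 0.0903, 0.112]
orientation: [-179.9, 0.0, 89.8]
force: [0.2, -0.2, 0.7]
gripper_width: 0.366
```

Run:
```python
from h import *
save("scene","s10.png",(210,100,310,260),4)
o=ctrl.get_obs(); print(o["tool_pos"],o["orientation"],o["gripper_width"])
for nm,z,p in (("jar0",0,JAR),):
    for r in find(nm,"scene",z,p): print(nm,*r)
```

```text
[0.56089511 0.09036224 0.11250976] [-1.79970438e+02  2.05915022e-02  8.97552780e+01] 0.3703388958086026
jar0 0.75 [253.2 204.6] 343 395 [0.5631 0.0885]
jar0 0.59 [272.7 174.6] 182 331 [0.4819 0.2091]
jar0 0.49 [319.5 176.9] 235 341 [0.5695 0.3081]
```

View pics/s10.png

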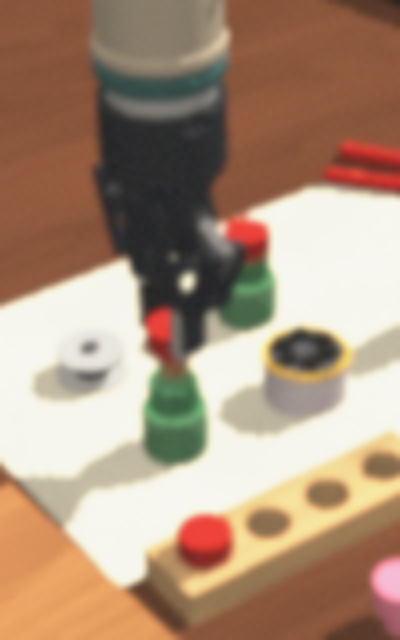

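Emit:
step_arm --steps '[{"linear":[0,0,5],"dr":[0,0,0],"grip":1},{"linear":[0,0,5],"dr":[0,0,0],"grip":1},{"linear":[0,0,5],"dr":[0,0,0],"grip":1},{"linear":[0,0,0],"dr":[0,0,0],"grip":1}]'

```text
time: 20.75
tool_pos: [0.5602, 0.0905, 0.097]
orientation: [-179.9, 0.0, 89.8]
force: [-0.5, -0.2, 0.3]
gripper_width: 0.369
```

Emit:
step_arm --steps '[{"linear":[0,0,5],"dr":[0,0,0],"grip":1},{"linear":[0,0,3.5],"dr":[0,0,0],"grip":1},{"linear":[0,0,0],"dr":[0,0,0],"grip":1},{"linear":[0,0,0],"dr":[0,0,0],"grip":1}]'

```text
time: 21.15
tool_pos: [0.5607, 0.0905, 0.0892]
orientation: [-180.0, 0.0, 89.8]
force: [1.0, 0.2, -0.2]
gripper_width: 0.363
```

Emit:
step_arm --steps '[{"linear":[0,0,2],"dr":[0,0,0],"grip":1},{"linear":[0,0,1.5],"dr":[0,0,0],"grip":1},{"linear":[0,0,0],"dr":[0,0,0],"grip":1},{"linear":[0,0,0],"dr":[0,0,0],"grip":1}]'

```text
time: 21.55
tool_pos: [0.5607, 0.0906, 0.0858]
orientation: [-180.0, -0.0, 89.8]
force: [-1.1, 0.1, 2.0]
gripper_width: 0.367
```

Emit:
step_arm --steps '[{"linear":[0,0,1.5],"dr":[0,0,0],"grip":1},{"linear":[0,0,1],"dr":[0,0,0],"grip":1},{"linear":[0,0,0],"dr":[0,0,0],"grip":1},{"linear":[0,0,0],"dr":[0,0,0],"grip":1}]'

```text
time: 21.95
tool_pos: [0.561, 0.0906, 0.0856]
orientation: [179.9, -0.1, 89.8]
force: [-5.2, -0.2, 20.2]
gripper_width: 0.368
```

Emit:
step_arm --steps '[{"linear":[0,0,-2.5],"dr":[0,0,0],"grip":1},{"linear":[0,0,0],"dr":[0,0,0],"grip":0},{"linear":[0,0,0],"dr":[0,0,0],"grip":-0.4},{"linear":[0,0,0],"dr":[0,0,0],"grip":-0.5},{"linear":[0,0,0],"dr":[0,0,0],"grip":-0.5},{"linear":[0,0,-35],"dr":[0,0,0],"grip":-0.5},{"linear":[0,0,-35],"dr":[0,0,0],"grip":-0.5},{"linear":[0,0,0],"dr":[0,0,0],"grip":-0.5}]'

```text
time: 22.75
tool_pos: [0.5637, 0.0906, 0.1597]
orientation: [179.6, -0.1, 89.8]
force: [1.6, -0.1, 0.6]
gripper_width: 0.751
```

```bash
cat >> h.py <<'E'
CAP=[(0,.022),(.036,.022),(.036,.0175),(.056,.0175),(.056,.017),(.074,.017)]
def heads(n="scene"):
    return find("stopper0",n,.056,HEAD)
E
python3 - <<'E'
from h import *
save("scene","s11.png",(210,100,360,260),4)
o=ctrl.get_obs(); print(o["tool_pos"],o["orientation"],o["gripper_width"])
for r in find("jar0","scene",0,[(0,.022),(.036,.022)]): print("body",*r)
for r in heads(): print("head",*r)
E
```

```text
[0.5623557  0.09070898 0.15772329] [ 1.79737514e+02 -4.37618749e-02  8.97726709e+01] 0.7494913725368638
body 0.73 [271.4 173.9] 230 261 [0.4674 0.215 ]
body 0.53 [253.9 206.6] 301 323 [0.5632 0.0901]
body 0.51 [319.4 176.9] 259 270 [0.5612 0.3155]
head 0.76 [310.  248.1] 201 236 [0.8029 0.0767]
head 0.67 [334.3 235.5] 219 220 [0.804  0.1455]
head 0.64 [320.8 163.4] 132 132 [0.5634 0.3149]
head 0.61 [261.1 235. ] 179 215 [0.7068 0.0155]
head 0.55 [341.3 210.9] 169 188 [0.7498 0.2172]
head 0.48 [253.  192.1] 144 161 [0.5629 0.0898]
head 0.4 [273.3 160.6] 45 127 [0.4733 0.2179]
```

View pics/s11.png

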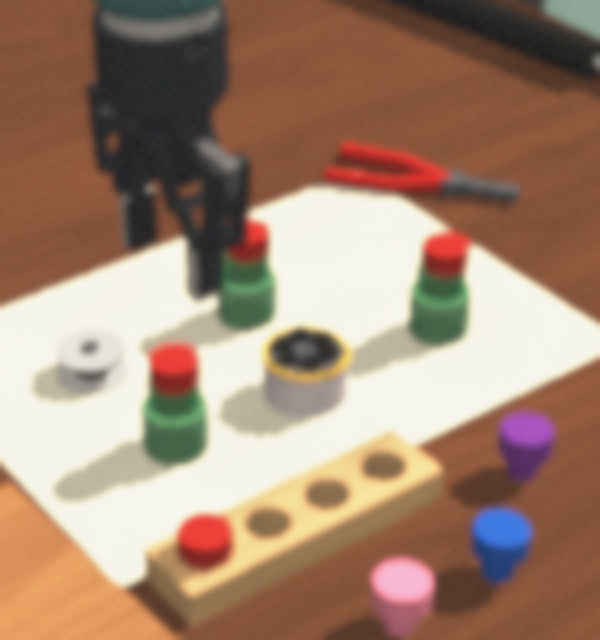

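All three are capped, with heads at the rim plane and centred. Next I'll measure the drawer.

Run:
```python
from h import *
save("top","t12.png",(330,130,510,260),4)
```

```text
(no output)
```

View pics/t12.png

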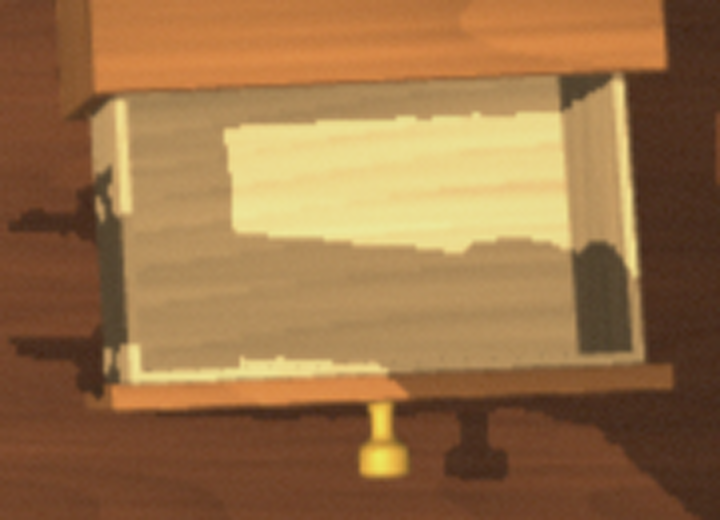

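Run:
```python
from h import *
P=lambda u,v,z: ray((330+u/4-.4,130+v/4-.4),"top",z)[:2]
A,B=P(112,409,.107),P(672,389,.107); print("front outer",A,B,np.degrees(np.arctan2(-(A-B)[0],(A-B)[1])),np.linalg.norm(A-B))
C,D=P(90,95,.118),P(667,70,.118); print("chest front",C,D,np.degrees(np.arctan2(-(C-D)[0],(C-D)[1])),np.linalg.norm(C-D))
print("pull",P(383,478,.08))
# wall corners z .096
for u,v in ((132,375),(643,360),(628,75)): print("wall",P(u,v,.096))
print("mid front",(A+B)/2,"chest mid",(C+D)/2)
yaw=np.arctan2(-(A-B)[0],(A-B)[1]); ex=np.array([np.cos(yaw),np.sin(yaw)]); print("open",((C+D)/2-(A+B)/2)@ex)
```

```text
front outer [ 0.47894491 -0.08494963] [ 0.49421954 -0.39654156] 2.806465692718338 0.31196609254095065
chest front [ 0.65474986 -0.07105352] [ 0.67222186 -0.39299023] 3.1064838869679083 0.3224104837823539
pull [ 0.44149738 -0.24403973]
wall [ 0.49820486 -0.09829442]
wall [ 0.51039257 -0.38575549]
wall [ 0.67275231 -0.38098438]
mid front [ 0.48658223 -0.24074559] chest mid [ 0.66348586 -0.23202187]
open 0.17711859266616026
```

Emit:
step_arm --steps '[{"linear":[0,-1,35],"dr":[0,0,0],"grip":-0.5},{"linear":[0,0,35],"dr":[0,0,0],"grip":-0.5},{"linear":[0,0,15],"dr":[0,0,0],"grip":-0.5},{"linear":[0,0,0],"dr":[0,0,0],"grip":-0.5},{"linear":[0,0,0],"dr":[0,0,0],"grip":-0.5},{"linear":[0,0,0],"dr":[0,0,0],"grip":-0.5}]'

```text
time: 23.55
tool_pos: [0.5608, 0.0906, 0.072]
orientation: [179.9, -0.0, 89.8]
force: [0.6, 0.2, 0.5]
gripper_width: 0.747
```

Emit:
step_arm --steps '[{"linear":[0,0,5],"dr":[0,0,0],"grip":-0.5},{"linear":[0,0,0],"dr":[0,0,0],"grip":-0.5},{"linear":[0,0,0],"dr":[0,0,0],"grip":0},{"linear":[0,0,0],"dr":[0,0,0],"grip":1},{"linear":[0,0,0],"dr":[0,0,0],"grip":1},{"linear":[0,0,0],"dr":[0,0,0],"grip":1},{"linear":[0,0,0],"dr":[0,0,0],"grip":1}]'

```text
time: 24.25
tool_pos: [0.5597, 0.0907, 0.0665]
orientation: [180.0, -0.0, 89.8]
force: [-0.9, -0.0, 5.2]
gripper_width: 0.386
```

Emit:
step_arm --steps '[{"linear":[0,0,-15],"dr":[0,0,0],"grip":1},{"linear":[0,0,-35],"dr":[0,0,0],"grip":1},{"linear":[0,0,-40],"dr":[0,0,0],"grip":1},{"linear":[0,0,-40],"dr":[0,0,0],"grip":1},{"linear":[0,0,0],"dr":[0,0,0],"grip":1},{"linear":[0,0,0],"dr":[0,0,0],"grip":1}]'

```text
time: 24.85
tool_pos: [0.5599, 0.0908, 0.197]
orientation: [179.9, -0.0, 89.8]
force: [-0.2, -0.1, -2.7]
gripper_width: 0.383
```

Run:
```python
from h import *
save("scene","s13.png",(200,50,360,260),3)
o=ctrl.get_obs(); print(o["tool_pos"],o["orientation"],o["gripper_width"],o["force"])
```

```text
[0.5589235  0.09077471 0.19564204] [-1.79936340e+02 -1.40051979e-02  8.97817211e+01] 0.3845051942764288 [ 0.55831072  0.2702503  -2.64274653]
```

View pics/s13.png

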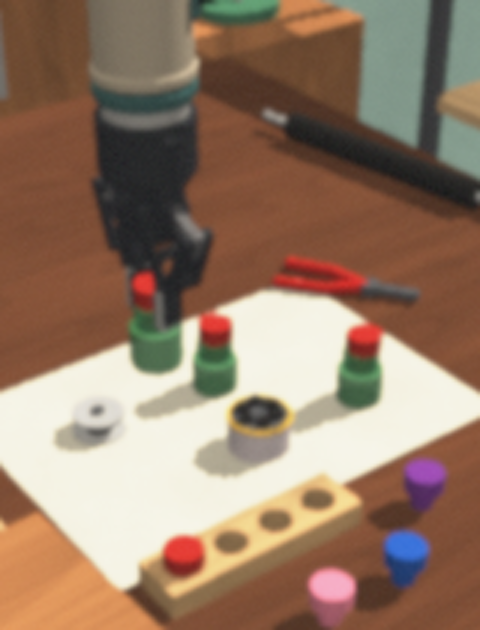

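Emit:
step_arm --steps '[{"linear":[-25,2,0],"dr":[0,0,0],"grip":1},{"linear":[-40,2,0],"dr":[0,0,0],"grip":1},{"linear":[-40,2,0],"dr":[0,0,0],"grip":1},{"linear":[-40,2,0],"dr":[0,0,0],"grip":1},{"linear":[-40,2,0],"dr":[0,0,0],"grip":1},{"linear":[-40,2,0],"dr":[0,0,0],"grip":1},{"linear":[-40,2,0],"dr":[0,0,0],"grip":1},{"linear":[-40,2,0],"dr":[0,0,0],"grip":1}]'

```text
time: 25.7
tool_pos: [0.5731, -0.2155, 0.1936]
orientation: [-179.8, -0.1, 89.8]
force: [0.4, -0.4, -2.2]
gripper_width: 0.385
```

Emit:
step_arm --steps '[{"linear":[-40,2,0],"dr":[0,0,0],"grip":1},{"linear":[-40,2,0],"dr":[0,0,0],"grip":1},{"linear":[-22,1,0],"dr":[0,0,0],"grip":1},{"linear":[0,0,0],"dr":[0,0,0],"grip":1},{"linear":[0,0,0],"dr":[0,0,0],"grip":1},{"linear":[0,0,0],"dr":[0,0,0],"grip":1}]'

```text
time: 26.3
tool_pos: [0.5789, -0.3143, 0.1943]
orientation: [-179.9, -0.2, 89.9]
force: [0.1, -0.2, -3.0]
gripper_width: 0.385
```

Run:
```python
from h import *
save("scene","s14.png",(20,80,340,330),2)
o=ctrl.get_obs(); print(o["tool_pos"],o["orientation"],o["gripper_width"],o["force"],o["joints"].round(1))
```

```text
[ 0.5791431  -0.31425679  0.19471957] [-1.79908819e+02 -1.32668029e-01  8.98904091e+01] 0.38452388375655383 [ 0.58876603  0.10277693 -2.28041733] [ 15.9  41.7  17.9  89.1 -15.2  51.8  38.9]
```

View pics/s14.png

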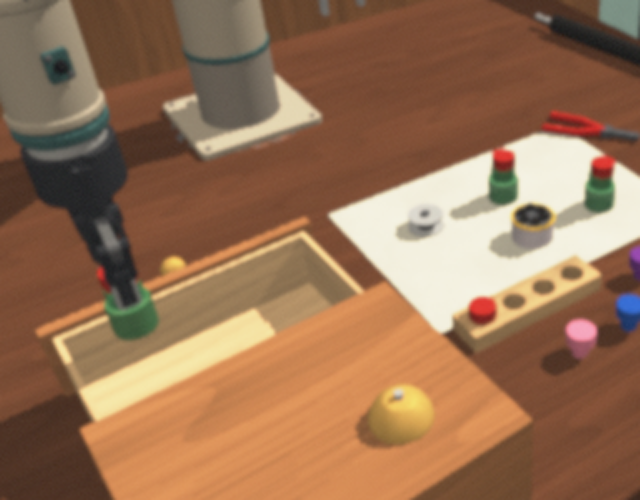

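Emit:
step_arm --steps '[{"linear":[0,0,25],"dr":[0,0,0],"grip":1},{"linear":[0,0,25],"dr":[0,0,0],"grip":1},{"linear":[0,0,25],"dr":[0,0,0],"grip":1},{"linear":[0,0,20],"dr":[0,0,0],"grip":1},{"linear":[0,0,0],"dr":[0,0,0],"grip":1},{"linear":[0,0,0],"dr":[0,0,0],"grip":1}]'

```text
time: 26.95
tool_pos: [0.5795, -0.3155, 0.1009]
orientation: [-180.0, -0.0, 89.8]
force: [-0.5, -0.5, -2.2]
gripper_width: 0.388
```

Emit:
step_arm --steps '[{"linear":[0,0,4],"dr":[0,0,0],"grip":1},{"linear":[0,0,4],"dr":[0,0,0],"grip":1},{"linear":[0,0,0],"dr":[0,0,0],"grip":1},{"linear":[0,0,0],"dr":[0,0,0],"grip":1}]'

```text
time: 27.35
tool_pos: [0.5792, -0.3165, 0.0931]
orientation: [180.0, 0.0, 89.8]
force: [-0.1, -0.3, -2.1]
gripper_width: 0.39
```

Emit:
step_arm --steps '[{"linear":[0,0,2],"dr":[0,0,0],"grip":1},{"linear":[0,0,2],"dr":[0,0,0],"grip":1},{"linear":[0,0,0],"dr":[0,0,0],"grip":1},{"linear":[0,0,0],"dr":[0,0,0],"grip":1}]'

```text
time: 27.75
tool_pos: [0.579, -0.3165, 0.0887]
orientation: [-180.0, -0.0, 89.8]
force: [0.3, 0.2, -1.0]
gripper_width: 0.389
```

Emit:
step_arm --steps '[{"linear":[0,0,1.5],"dr":[0,0,0],"grip":1},{"linear":[0,0,0],"dr":[0,0,0],"grip":1},{"linear":[0,0,0],"dr":[0,0,0],"grip":1}]'

```text
time: 28.05
tool_pos: [0.5799, -0.3166, 0.0885]
orientation: [179.9, 0.0, 89.8]
force: [-0.8, 1.7, 5.7]
gripper_width: 0.385
```

Emit:
step_arm --steps '[{"linear":[0,0,0],"dr":[0,0,0],"grip":0},{"linear":[0,0,0],"dr":[0,0,0],"grip":-0.3},{"linear":[0,0,0],"dr":[0,0,0],"grip":-0.4},{"linear":[0,0,0],"dr":[0,0,0],"grip":-0.4},{"linear":[0,0,-20],"dr":[0,0,0],"grip":-0.4},{"linear":[0,0,-35],"dr":[0,0,0],"grip":-0.4},{"linear":[0,0,-40],"dr":[0,0,0],"grip":-0.4},{"linear":[0,0,0],"dr":[0,0,0],"grip":-0.4}]'

```text
time: 28.85
tool_pos: [0.582, -0.3189, 0.1881]
orientation: [179.5, 0.3, 89.8]
force: [0.2, 0.0, 0.1]
gripper_width: 0.702
```

Emit:
step_arm --steps '[{"linear":[40,-5,0],"dr":[0,0,0],"grip":-0.4},{"linear":[40,-10,0],"dr":[0,0,0],"grip":-0.4},{"linear":[40,-10,0],"dr":[0,0,0],"grip":-0.4},{"linear":[40,-10,0],"dr":[0,0,0],"grip":-0.4},{"linear":[40,-10,0],"dr":[0,0,0],"grip":-0.4},{"linear":[40,-10,0],"dr":[0,0,0],"grip":-0.4},{"linear":[40,-10,0],"dr":[0,0,0],"grip":-0.4},{"linear":[40,-10,0],"dr":[0,0,0],"grip":-0.4}]'

```text
time: 29.65
tool_pos: [0.5047, 0.0053, 0.182]
orientation: [-180.0, 0.0, 89.8]
force: [1.4, 0.0, -0.2]
gripper_width: 0.697
```

Run:
```python
from h import *
save("scene","s15.png",(20,80,340,330),2)
save("top","t15.png",(100,100,510,280),1.9)
o=ctrl.get_obs(); print(o["tool_pos"],o["orientation"],o["gripper_width"],o["force"],o["joints"].round(1))
for r in find("jar0","scene",0,[(0,.022),(.036,.022)]): print("body",*r)
for r in heads(): print("head",*r)
for r in find("stopper0","scene",.078,HEAD): print("head in drawer",*r)
```

```text
[0.50339271 0.01080614 0.18148382] [-179.80265788   -0.22793509   90.32313744] 0.6991032270458849 [ 1.04014692 -0.28269518 -0.47326405] [-17.5  31.8  19.4 114.7 -17.5  36.5  13.7]
body 0.76 [271.2 173.4] 248 260 [0.4653 0.2157]
body 0.7 [ 96.2 270.4] 260 494 [ 0.5448 -0.3145]
body 0.57 [319.4 176.8] 259 270 [0.5607 0.3159]
head 0.81 [309.6 248.5] 210 236 [0.8034 0.0752]
head 0.8 [ 92.2 258.1] 259 256 [ 0.5556 -0.3143]
head 0.75 [341.  210.3] 167 187 [0.7476 0.2182]
head 0.51 [260.7 234.9] 161 215 [0.7062 0.015 ]
head in drawer 0.81 [309.6 248.5] 210 254 [0.8202 0.0599]
head in drawer 0.8 [ 92.2 258.1] 259 275 [ 0.5809 -0.3161]
head in drawer 0.75 [341.  210.3] 167 201 [0.7663 0.198 ]
head in drawer 0.51 [260.7 234.9] 161 230 [0.7264 0.0018]
```

View pics/s15.png

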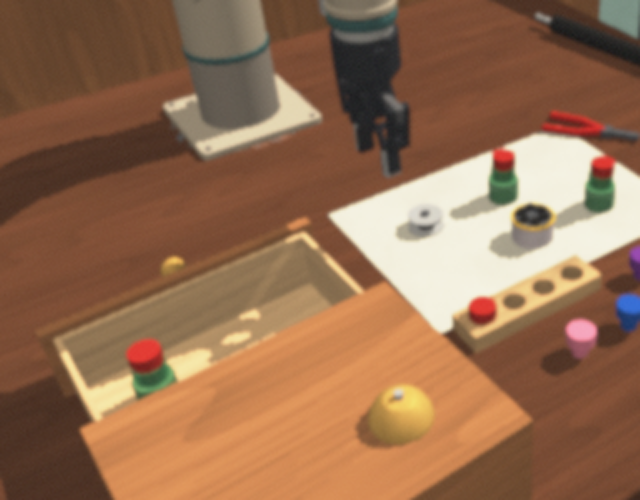

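View pics/t15.png

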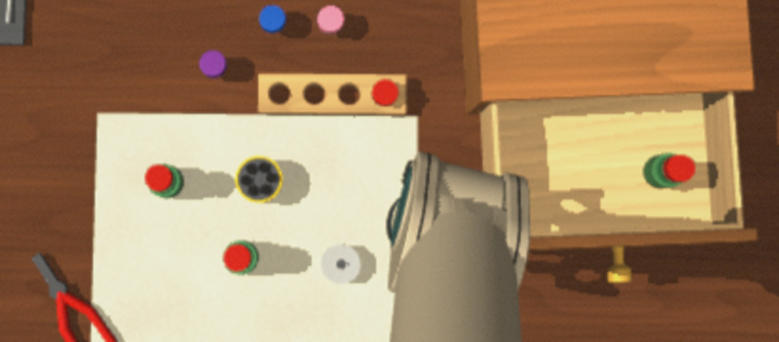

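Emit:
step_arm --steps '[{"linear":[35,-6,0],"dr":[0,0,0],"grip":-0.4},{"linear":[35,-6,0],"dr":[0,0,0],"grip":-0.4},{"linear":[35,-6,0],"dr":[0,0,0],"grip":-0.4},{"linear":[35,-6,0],"dr":[0,0,0],"grip":-0.4},{"linear":[35,-7,0],"dr":[0,0,0],"grip":-0.4},{"linear":[35,-7,0],"dr":[0,0,0],"grip":-0.4},{"linear":[0,0,0],"dr":[0,0,0],"grip":-0.4},{"linear":[0,0,0],"dr":[0,0,0],"grip":-0.4}]'

```text
time: 30.7
tool_pos: [0.469, 0.2131, 0.1821]
orientation: [180.0, 0.0, 89.7]
force: [-0.1, -0.4, -0.1]
gripper_width: 0.699
```

Emit:
step_arm --steps '[{"linear":[0,0,0],"dr":[0,0,0],"grip":-0.4},{"linear":[0,0,0],"dr":[0,0,0],"grip":-0.4},{"linear":[0,0,0],"dr":[0,0,0],"grip":-0.4}]'

```text
time: 31.0
tool_pos: [0.4688, 0.2125, 0.1824]
orientation: [180.0, 0.0, 89.6]
force: [0.3, 0.1, 0.5]
gripper_width: 0.7
```

Run:
```python
from h import *
save("scene","s16.png",(200,60,360,230),4)
for r in find("jar0","scene",0,[(0,.022),(.036,.022)]): print("body",*r)
for r in heads(): print("head",*r)
o=ctrl.get_obs(); print(o["tool_pos"],o["orientation"],o["gripper_width"],o["force"],o["joints"].round(1))
```

```text
body 0.7 [271.1 173.4] 209 260 [0.4649 0.2155]
body 0.69 [319.2 177.1] 247 271 [0.5613 0.3146]
body 0.58 [ 96.8 270.5] 245 494 [ 0.5457 -0.3134]
head 0.78 [ 91.5 257.7] 217 256 [ 0.5535 -0.3152]
head 0.78 [334.7 235.9] 182 221 [0.8054 0.1453]
head 0.73 [310.1 248.6] 220 237 [0.8041 0.0758]
head 0.7 [260.8 235.1] 186 215 [0.7067 0.0148]
head 0.7 [271.6 160. ] 121 127 [0.4675 0.216 ]
head 0.53 [341.1 211.1] 177 188 [0.7499 0.2165]
head 0.42 [320.8 163.2] 119 132 [0.5625 0.316 ]
[0.46845073 0.21339232 0.18236292] [1.79996745e+02 7.37415002e-05 8.97118499e+01] 0.699588008188407 [ 0.00347205 -0.56813328 -0.87240619] [-42.2  32.7  21.6 113.2 -19.   37.6  -8.7]
```

View pics/s16.png

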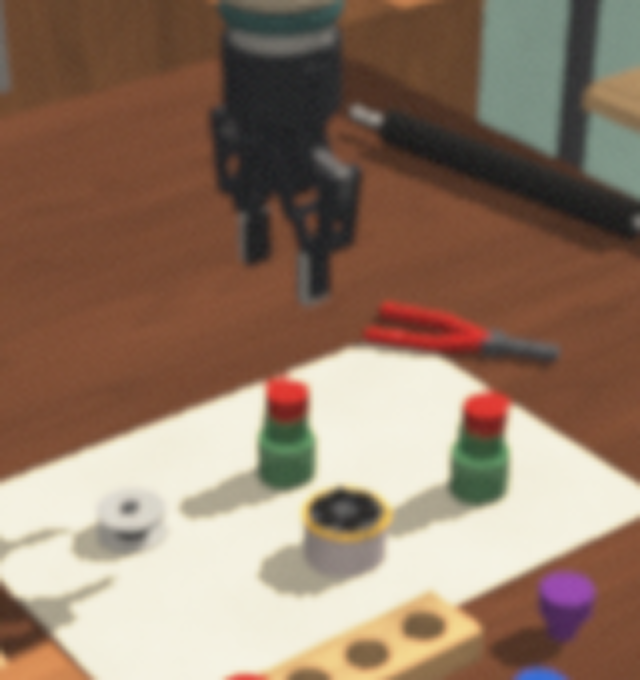

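Emit:
step_arm --steps '[{"linear":[3,-3.5,30],"dr":[0,0,0],"grip":-0.4},{"linear":[0,0,35],"dr":[0,0,0],"grip":-0.4},{"linear":[0,0,20],"dr":[0,0,0],"grip":-0.4},{"linear":[0,0,0],"dr":[0,0,0],"grip":-0.4},{"linear":[0,0,0],"dr":[0,0,0],"grip":-0.4},{"linear":[0,0,0],"dr":[0,0,0],"grip":-0.4}]'

```text
time: 31.75
tool_pos: [0.4657, 0.2172, 0.0985]
orientation: [179.9, -0.1, 89.8]
force: [0.2, -0.3, 0.2]
gripper_width: 0.701
```

Emit:
step_arm --steps '[{"linear":[-0.5,-0.5,20],"dr":[0,0,0],"grip":-0.4},{"linear":[0,0,11],"dr":[0,0,0],"grip":-0.4},{"linear":[0,0,0],"dr":[0,0,0],"grip":-0.4},{"linear":[0,0,0],"dr":[0,0,0],"grip":-0.4},{"linear":[0,0,0],"dr":[0,0,0],"grip":1},{"linear":[0,0,0],"dr":[0,0,0],"grip":1},{"linear":[0,0,0],"dr":[0,0,0],"grip":1},{"linear":[0,0,0],"dr":[0,0,0],"grip":1}]'

```text
time: 32.55
tool_pos: [0.4646, 0.2167, 0.0673]
orientation: [179.9, -0.0, 89.8]
force: [-1.5, -0.4, 5.0]
gripper_width: 0.385
```

Emit:
step_arm --steps '[{"linear":[0,0,0],"dr":[0,0,0],"grip":1},{"linear":[0,0,-15],"dr":[0,0,0],"grip":1},{"linear":[0,0,-35],"dr":[0,0,0],"grip":1},{"linear":[0,0,-40],"dr":[0,0,0],"grip":1},{"linear":[0,0,-40],"dr":[0,0,0],"grip":1},{"linear":[0,0,0],"dr":[0,0,0],"grip":1},{"linear":[0,0,0],"dr":[0,0,0],"grip":1}]'

```text
time: 33.25
tool_pos: [0.4642, 0.2168, 0.197]
orientation: [179.9, -0.1, 89.8]
force: [-1.0, 0.2, -2.5]
gripper_width: 0.384
```

Emit:
step_arm --steps '[{"linear":[-25,7,0],"dr":[0,0,0],"grip":1},{"linear":[-40,10,0],"dr":[0,0,0],"grip":1},{"linear":[-40,10,0],"dr":[0,0,0],"grip":1},{"linear":[-40,10,0],"dr":[0,0,0],"grip":1},{"linear":[-40,10,0],"dr":[0,0,0],"grip":1},{"linear":[-40,10,0],"dr":[0,0,0],"grip":1},{"linear":[-40,10,0],"dr":[0,0,0],"grip":1},{"linear":[-40,10,0],"dr":[0,0,0],"grip":1}]'

```text
time: 34.05
tool_pos: [0.5388, -0.0901, 0.1942]
orientation: [-179.8, -0.1, 89.8]
force: [0.9, 0.1, -2.0]
gripper_width: 0.387
```

Emit:
step_arm --steps '[{"linear":[-40,10,0],"dr":[0,0,0],"grip":1},{"linear":[-40,10,0],"dr":[0,0,0],"grip":1},{"linear":[-40,10,0],"dr":[0,0,0],"grip":1},{"linear":[-28,5,0],"dr":[0,0,0],"grip":1},{"linear":[0,0,0],"dr":[0,0,0],"grip":1},{"linear":[0,0,0],"dr":[0,0,0],"grip":1},{"linear":[0,0,0],"dr":[0,0,0],"grip":1}]'

```text
time: 34.75
tool_pos: [0.5738, -0.2349, 0.1947]
orientation: [-179.8, -0.2, 89.9]
force: [0.4, 0.8, -2.2]
gripper_width: 0.379
```

Run:
```python
from h import *
save("scene","s17.png",(20,80,340,330),2)
o=ctrl.get_obs(); print(o["tool_pos"],o["orientation"],o["gripper_width"],o["force"],o["joints"].round(1))
```

```text
[ 0.57406131 -0.23478441  0.19515944] [-1.79885629e+02 -1.27103601e-01  8.98851975e+01] 0.38216571461722937 [-0.28063032  0.24302947 -1.19565005] [  7.8  38.9  19.7  95.7 -16.5  48.4  34.5]
```

View pics/s17.png

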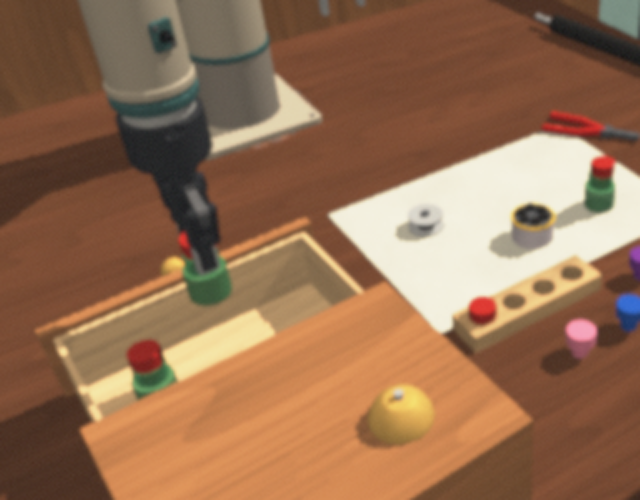

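Emit:
step_arm --steps '[{"linear":[0,3,25],"dr":[0,0,0],"grip":1},{"linear":[0,0,25],"dr":[0,0,0],"grip":1},{"linear":[0,0,25],"dr":[0,0,0],"grip":1},{"linear":[0,0,20],"dr":[0,0,0],"grip":1},{"linear":[0,0,5],"dr":[0,0,0],"grip":1},{"linear":[0,0,0],"dr":[0,0,0],"grip":1},{"linear":[0,0,0],"dr":[0,0,0],"grip":1}]'

```text
time: 35.5
tool_pos: [0.5782, -0.2368, 0.0973]
orientation: [179.9, 0.0, 89.8]
force: [-1.1, 0.2, -2.5]
gripper_width: 0.385
```

Emit:
step_arm --steps '[{"linear":[0,0,3],"dr":[0,0,0],"grip":1},{"linear":[0,0,2],"dr":[0,0,0],"grip":1},{"linear":[0,0,1.5],"dr":[0,0,0],"grip":1},{"linear":[0,0,0],"dr":[0,0,0],"grip":1},{"linear":[0,0,0],"dr":[0,0,0],"grip":1}]'

```text
time: 36.0
tool_pos: [0.5774, -0.237, 0.0899]
orientation: [180.0, 0.0, 89.8]
force: [0.0, 0.9, -2.3]
gripper_width: 0.383
```

Emit:
step_arm --steps '[{"linear":[0,0,1.5],"dr":[0,0,0],"grip":1},{"linear":[0,0,1],"dr":[0,0,0],"grip":1},{"linear":[0,0,0],"dr":[0,0,0],"grip":1},{"linear":[0,0,0],"dr":[0,0,0],"grip":1}]'

```text
time: 36.4
tool_pos: [0.5791, -0.2372, 0.0892]
orientation: [179.8, 0.0, 89.8]
force: [-0.7, 1.7, 8.2]
gripper_width: 0.384
```

Emit:
step_arm --steps '[{"linear":[0,0,0],"dr":[0,0,0],"grip":0},{"linear":[0,0,0],"dr":[0,0,0],"grip":-0.3},{"linear":[0,0,0],"dr":[0,0,0],"grip":-0.4},{"linear":[0,0,0],"dr":[0,0,0],"grip":-0.4},{"linear":[0,0,-20],"dr":[0,0,0],"grip":-0.4},{"linear":[0,0,-35],"dr":[0,0,0],"grip":-0.4},{"linear":[0,0,-40],"dr":[0,0,0],"grip":-0.4},{"linear":[0,0,0],"dr":[0,0,0],"grip":-0.4}]'

```text
time: 37.2
tool_pos: [0.5804, -0.2389, 0.1876]
orientation: [179.5, 0.2, 89.8]
force: [0.9, -0.2, -0.1]
gripper_width: 0.703
```

Emit:
step_arm --steps '[{"linear":[20,0,0],"dr":[0,0,0],"grip":-0.4},{"linear":[40,0,0],"dr":[0,0,0],"grip":-0.4},{"linear":[40,0,0],"dr":[0,0,0],"grip":-0.4},{"linear":[40,0,0],"dr":[0,0,0],"grip":-0.4},{"linear":[40,0,0],"dr":[0,0,0],"grip":-0.4},{"linear":[40,0,0],"dr":[0,0,0],"grip":-0.4},{"linear":[40,0,0],"dr":[0,0,0],"grip":-0.4},{"linear":[40,0,0],"dr":[0,0,0],"grip":-0.4}]'

```text
time: 38.0
tool_pos: [0.5782, 0.0646, 0.1818]
orientation: [-180.0, 0.0, 89.8]
force: [-0.4, 0.3, 0.3]
gripper_width: 0.707
```

Emit:
step_arm --steps '[{"linear":[40,0,0],"dr":[0,0,0],"grip":-0.4},{"linear":[40,-2,0],"dr":[0,0,0],"grip":-0.4},{"linear":[40,-3,0],"dr":[0,0,0],"grip":-0.4},{"linear":[40,-3,0],"dr":[0,0,0],"grip":-0.4},{"linear":[40,-3,0],"dr":[0,0,0],"grip":-0.4},{"linear":[30,-3,0],"dr":[0,0,0],"grip":-0.4},{"linear":[0,0,0],"dr":[0,0,0],"grip":-0.4},{"linear":[0,0,0],"dr":[0,0,0],"grip":-0.4}]'

```text
time: 38.8
tool_pos: [0.565, 0.2934, 0.1815]
orientation: [-179.9, 0.1, 89.9]
force: [0.3, -0.9, -0.0]
gripper_width: 0.701
```

Emit:
step_arm --steps '[{"linear":[0,0,0],"dr":[0,0,0],"grip":-0.4},{"linear":[0,0,0],"dr":[0,0,0],"grip":-0.4},{"linear":[0,0,0],"dr":[0,0,0],"grip":-0.4}]'

```text
time: 39.1
tool_pos: [0.566, 0.2916, 0.1824]
orientation: [180.0, 0.0, 89.7]
force: [-0.8, -0.5, -0.1]
gripper_width: 0.695
```

Run:
```python
from h import *
save("scene","s18.png",(20,60,370,330),2)
for r in find("jar0","scene",0,[(0,.022),(.036,.022)]): print("body",*r)
for r in heads(): print("head",*r)
for r in find("stopper0","scene",.078,HEAD): print("head in drawer",*r)
o=ctrl.get_obs(); print(o["tool_pos"],o["orientation"],o["gripper_width"],o["force"],o["joints"].round(1))
```

```text
body 0.78 [319.5 177.1] 245 271 [0.5619 0.3149]
body 0.77 [131.4 253.8] 225 441 [ 0.5411 -0.2325]
body 0.72 [ 96.1 270.7] 226 495 [ 0.5455 -0.3148]
head 0.78 [129.5 241.9] 236 228 [ 0.5543 -0.2319]
head 0.73 [260.6 235.1] 193 215 [0.7064 0.0145]
head 0.65 [340.8 210.8] 176 188 [0.7487 0.2168]
head 0.63 [334.7 235.4] 208 220 [0.8041 0.1466]
head 0.56 [ 91.7 259. ] 244 258 [ 0.5575 -0.316 ]
head 0.52 [309.9 248.7] 220 237 [0.8041 0.0752]
head 0.42 [321.  163.9] 123 133 [0.5655 0.3137]
head in drawer 0.78 [129.5 241.9] 236 245 [ 0.5797 -0.2366]
head in drawer 0.73 [260.6 235.1] 193 230 [0.7266 0.0013]
head in drawer 0.65 [340.8 210.8] 176 201 [0.7674 0.1966]
head in drawer 0.63 [334.7 235.4] 208 236 [0.8209 0.1289]
head in drawer 0.56 [ 91.7 259. ] 244 277 [ 0.5828 -0.3178]
head in drawer 0.52 [309.9 248.7] 220 254 [0.8209 0.0599]
head in drawer 0.42 [321.  163.9] 123 142 [0.5905 0.2903]
[0.56569045 0.29269207 0.18239531] [ 1.79998133e+02 -6.85966449e-03  8.97311039e+01] 0.6962469334609391 [-0.27254776  0.18909893  0.27177897] [-43.5  41.6  23.2  93.7 -20.3  48.9 -12.3]
```

View pics/s18.png

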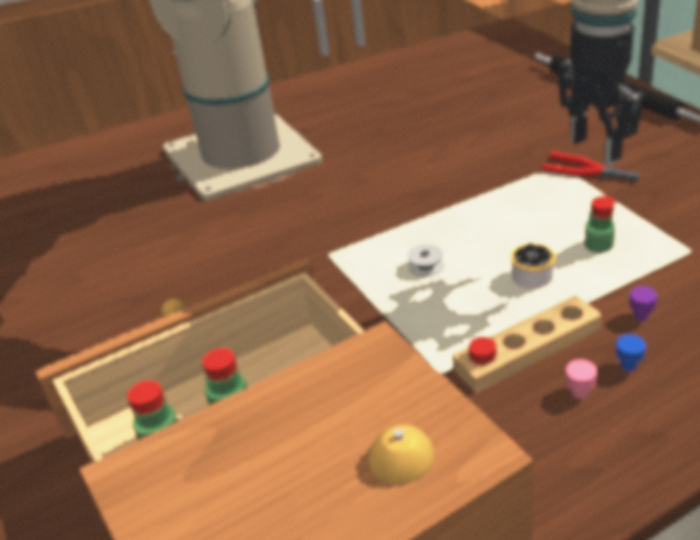

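Two jars are in. The third is unmoved at (.561,.316), so I need dy +23.5 and dx −4.5.

Emit:
step_arm --steps '[{"linear":[24,-4.5,0],"dr":[0,0,0],"grip":-0.4},{"linear":[0,0,30],"dr":[0,0,0],"grip":-0.4},{"linear":[0,0,35],"dr":[0,0,0],"grip":-0.4},{"linear":[0,0,20],"dr":[0,0,0],"grip":-0.4},{"linear":[0,0,0],"dr":[0,0,0],"grip":-0.4},{"linear":[0,0,0],"dr":[0,0,0],"grip":-0.4},{"linear":[0,0,0],"dr":[0,0,0],"grip":-0.4}]'

```text
time: 40.0
tool_pos: [0.5623, 0.3174, 0.0989]
orientation: [179.9, -0.1, 89.8]
force: [0.4, 0.4, -0.6]
gripper_width: 0.698
```

Run:
```python
from h import *
save("scene","s19.png",(270,80,370,230),4)
o=ctrl.get_obs(); print(o["tool_pos"],o["orientation"])
```

```text
[0.56231227 0.31744898 0.09898413] [ 1.79850285e+02 -8.07850168e-02  8.97610847e+01]
```

View pics/s19.png

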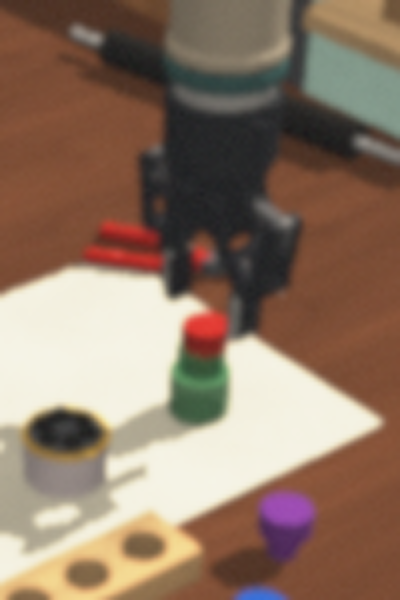

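Emit:
step_arm --steps '[{"linear":[-1.5,-1,20],"dr":[0,0,0],"grip":-0.4},{"linear":[0,0,11],"dr":[0,0,0],"grip":-0.4},{"linear":[0,0,0],"dr":[0,0,0],"grip":-0.4},{"linear":[0,0,0],"dr":[0,0,0],"grip":-0.4},{"linear":[0,0,0],"dr":[0,0,0],"grip":1},{"linear":[0,0,0],"dr":[0,0,0],"grip":1},{"linear":[0,0,0],"dr":[0,0,0],"grip":1},{"linear":[0,0,0],"dr":[0,0,0],"grip":1}]'

```text
time: 40.85
tool_pos: [0.5605, 0.3159, 0.0675]
orientation: [179.9, -0.1, 89.8]
force: [-2.0, -0.8, 6.1]
gripper_width: 0.389
```

Emit:
step_arm --steps '[{"linear":[0,0,0],"dr":[0,0,0],"grip":1},{"linear":[0,0,-15],"dr":[0,0,0],"grip":1},{"linear":[0,0,-35],"dr":[0,0,0],"grip":1},{"linear":[0,0,-40],"dr":[0,0,0],"grip":1},{"linear":[0,0,-40],"dr":[0,0,0],"grip":1},{"linear":[0,0,0],"dr":[0,0,0],"grip":1},{"linear":[0,0,0],"dr":[0,0,0],"grip":1}]'

```text
time: 41.55
tool_pos: [0.5604, 0.3158, 0.1978]
orientation: [179.9, -0.1, 89.8]
force: [-0.8, -0.3, -3.0]
gripper_width: 0.384
```

Emit:
step_arm --steps '[{"linear":[-25,1,0],"dr":[0,0,0],"grip":1},{"linear":[-40,1,0],"dr":[0,0,0],"grip":1},{"linear":[-40,1,0],"dr":[0,0,0],"grip":1},{"linear":[-40,1,0],"dr":[0,0,0],"grip":1},{"linear":[-40,1,0],"dr":[0,0,0],"grip":1},{"linear":[-40,1,0],"dr":[0,0,0],"grip":1},{"linear":[-40,1,0],"dr":[0,0,0],"grip":1},{"linear":[-40,1,0],"dr":[0,0,0],"grip":1}]'

```text
time: 42.35
tool_pos: [0.5654, 0.0092, 0.1948]
orientation: [-179.8, 0.0, 89.8]
force: [0.7, 0.1, -2.3]
gripper_width: 0.386
```

Emit:
step_arm --steps '[{"linear":[-40,1,0],"dr":[0,0,0],"grip":1},{"linear":[-40,1,0],"dr":[0,0,0],"grip":1},{"linear":[-40,1,0],"dr":[0,0,0],"grip":1},{"linear":[-40,1,0],"dr":[0,0,0],"grip":1},{"linear":[-7,0,0],"dr":[0,0,0],"grip":1},{"linear":[0,0,0],"dr":[0,0,0],"grip":1},{"linear":[0,0,0],"dr":[0,0,0],"grip":1},{"linear":[0,0,0],"dr":[0,0,0],"grip":1}]'

```text
time: 43.15
tool_pos: [0.5701, -0.154, 0.1956]
orientation: [-179.9, -0.1, 89.9]
force: [0.6, 0.6, -2.2]
gripper_width: 0.385
```

Run:
```python
from h import *
save("scene","s20.png",(20,80,340,330),2)
o=ctrl.get_obs(); print(o["tool_pos"],o["orientation"],o["gripper_width"],o["force"],o["joints"].round(1))
```

```text
[ 0.57027272 -0.15420922  0.19579343] [-1.79941042e+02 -7.77077986e-02  8.99296156e+01] 0.3838920032427618 [ 0.5881918   0.5493062  -2.43682629] [ -0.7  36.8  21.  100.6 -17.5  45.9  28.7]
```

View pics/s20.png

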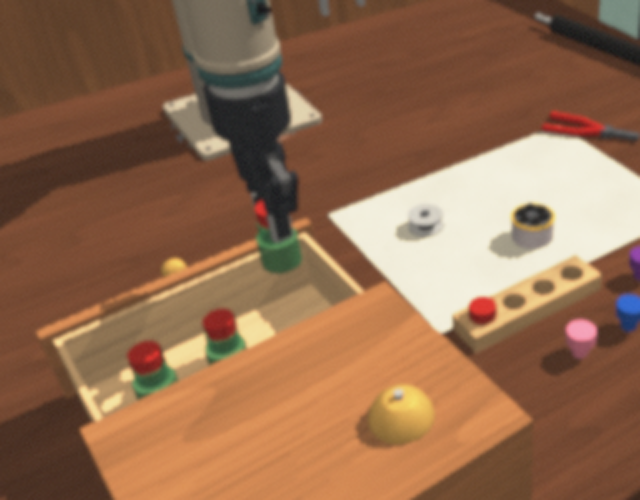

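Emit:
step_arm --steps '[{"linear":[0,4,25],"dr":[0,0,0],"grip":1},{"linear":[0,0,25],"dr":[0,0,0],"grip":1},{"linear":[0,0,25],"dr":[0,0,0],"grip":1},{"linear":[0,0,20],"dr":[0,0,0],"grip":1},{"linear":[0,0,5],"dr":[0,0,0],"grip":1},{"linear":[0,0,0],"dr":[0,0,0],"grip":1},{"linear":[0,0,0],"dr":[0,0,0],"grip":1}]'

```text
time: 43.9
tool_pos: [0.575, -0.1563, 0.0972]
orientation: [179.9, 0.0, 89.8]
force: [1.2, -0.1, -2.3]
gripper_width: 0.388
```

Emit:
step_arm --steps '[{"linear":[0,0,3],"dr":[0,0,0],"grip":1},{"linear":[0,0,2],"dr":[0,0,0],"grip":1},{"linear":[0,0,1.5],"dr":[0,0,0],"grip":1},{"linear":[0,0,0],"dr":[0,0,0],"grip":1},{"linear":[0,0,0],"dr":[0,0,0],"grip":1}]'

```text
time: 44.4
tool_pos: [0.5743, -0.1565, 0.0898]
orientation: [180.0, -0.0, 89.8]
force: [-0.2, 0.3, -2.6]
gripper_width: 0.385
```

Emit:
step_arm --steps '[{"linear":[0,0,1],"dr":[0,0,0],"grip":1},{"linear":[0,0,1],"dr":[0,0,0],"grip":1},{"linear":[0,0,0],"dr":[0,0,0],"grip":1},{"linear":[0,0,0],"dr":[0,0,0],"grip":1}]'

```text
time: 44.8
tool_pos: [0.5757, -0.1565, 0.0894]
orientation: [179.8, 0.0, 89.8]
force: [-0.3, 2.3, 6.8]
gripper_width: 0.385
```

Emit:
step_arm --steps '[{"linear":[0,0,0],"dr":[0,0,0],"grip":0},{"linear":[0,0,0],"dr":[0,0,0],"grip":-0.3},{"linear":[0,0,0],"dr":[0,0,0],"grip":-0.4},{"linear":[0,0,0],"dr":[0,0,0],"grip":-0.4},{"linear":[0,0,-20],"dr":[0,0,0],"grip":-0.4},{"linear":[0,0,-35],"dr":[0,0,0],"grip":-0.4},{"linear":[0,0,-40],"dr":[0,0,0],"grip":-0.4},{"linear":[0,0,0],"dr":[0,0,0],"grip":-0.4}]'

```text
time: 45.6
tool_pos: [0.5773, -0.158, 0.1877]
orientation: [179.5, 0.2, 89.7]
force: [1.1, -0.7, -0.2]
gripper_width: 0.702
```

Emit:
step_arm --steps '[{"linear":[-17,-38,0],"dr":[0,0,0],"grip":0},{"linear":[-17,-38,0],"dr":[0,0,0],"grip":1},{"linear":[-18,-38,0],"dr":[0,0,0],"grip":1},{"linear":[-18,-38,0],"dr":[0,0,0],"grip":1},{"linear":[-18,-37,0],"dr":[0,0,0],"grip":1},{"linear":[0,0,0],"dr":[0,0,0],"grip":1},{"linear":[0,0,0],"dr":[0,0,0],"grip":1},{"linear":[0,0,0],"dr":[0,0,0],"grip":1}]'

```text
time: 46.4
tool_pos: [0.3861, -0.2434, 0.1827]
orientation: [180.0, -0.0, 89.8]
force: [0.9, 0.3, 0.5]
gripper_width: -0.001
```

Run:
```python
from h import *
save("scene","s21.png",(20,80,340,330),2)
save("top","t21.png",(300,100,510,300),3)
for r in find("stopper0","scene",.078,HEAD): print("head in drawer",*r)
o=ctrl.get_obs(); print(o["tool_pos"],o["orientation"],o["gripper_width"],o["force"],o["joints"].round(1))
```

```text
head in drawer 0.68 [ 93.4 258.8] 261 276 [ 0.5842 -0.3148]
head in drawer 0.65 [261.2 235.1] 162 230 [0.7275 0.0024]
head in drawer 0.65 [310.  248.7] 226 254 [0.821  0.0603]
head in drawer 0.51 [334.5 235.6] 193 236 [0.8213 0.128 ]
head in drawer 0.49 [340.8 210.9] 167 202 [0.7678 0.1962]
head in drawer 0.47 [129.6 242. ] 240 245 [ 0.5802 -0.2366]
[ 0.38599831 -0.24308787  0.18257718] [ 1.79986880e+02 -3.60423832e-03  8.98971613e+01] -0.002950923524183398 [ 0.39606845  0.1874535  -0.51230582] [ 15.1  28.5  19.2 121.7 -17.1  32.4  46.6]
```

View pics/s21.png

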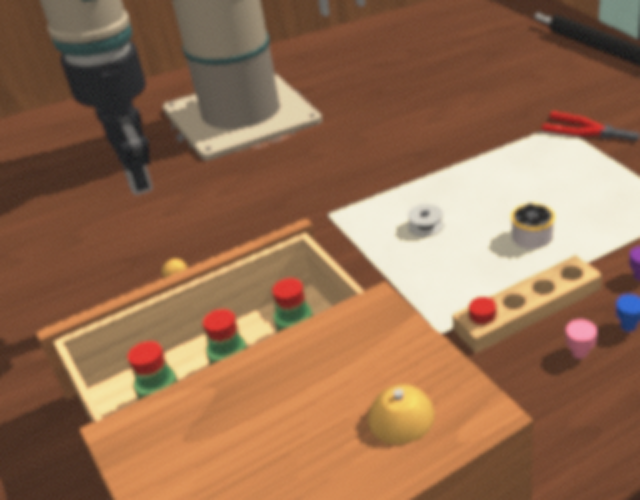

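View pics/t21.png

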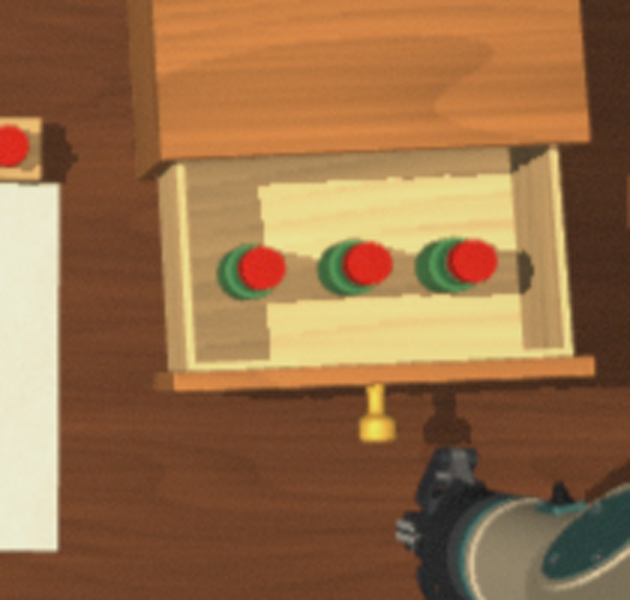

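Emit:
step_arm --steps '[{"linear":[0,0,25],"dr":[0,0,0],"grip":1},{"linear":[0,0,25],"dr":[0,0,0],"grip":1},{"linear":[0,0,25],"dr":[0,0,0],"grip":1},{"linear":[0,0,25],"dr":[0,0,0],"grip":1},{"linear":[0,0,0],"dr":[0,0,0],"grip":1},{"linear":[0,0,0],"dr":[0,0,0],"grip":1},{"linear":[0,0,0],"dr":[0,0,0],"grip":1}]'

```text
time: 47.25
tool_pos: [0.3857, -0.244, 0.0837]
orientation: [179.9, 0.1, 89.8]
force: [0.4, -0.7, 0.3]
gripper_width: -0.002
```

Run:
```python
from h import *
save("scene","s22.png",(20,80,240,330),3)
save("top","t22.png",(350,180,510,320),4)
o=ctrl.get_obs(); print(o["tool_pos"],o["orientation"],o["gripper_width"],o["force"],o["joints"].round(1))
```

```text
[ 0.38572731 -0.24402875  0.08387676] [1.79889659e+02 6.80938920e-02 8.97934170e+01] -2.005049365285448e-05 [ 0.55903947 -0.15546422 -0.45604603] [ 21.4  38.9  10.9 125.4 -23.3  17.4  52. ]
```

View pics/s22.png

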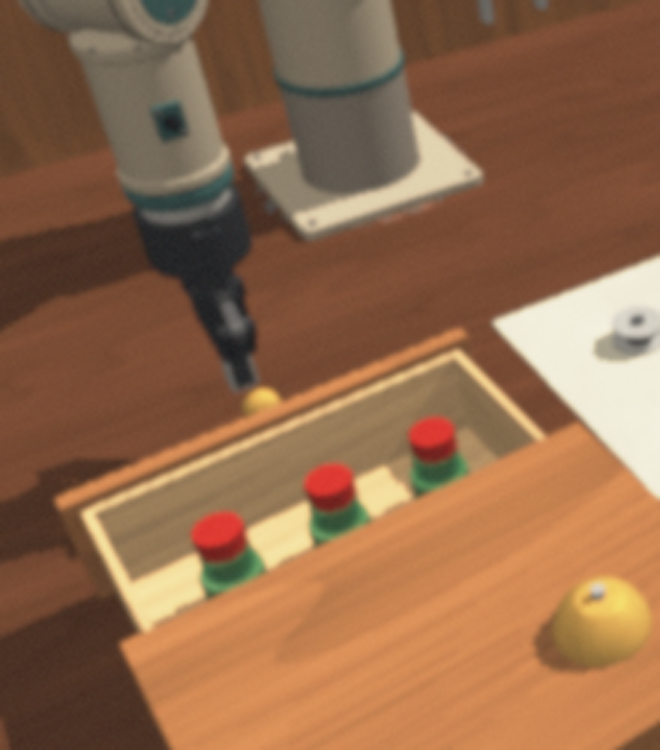

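View pics/t22.png

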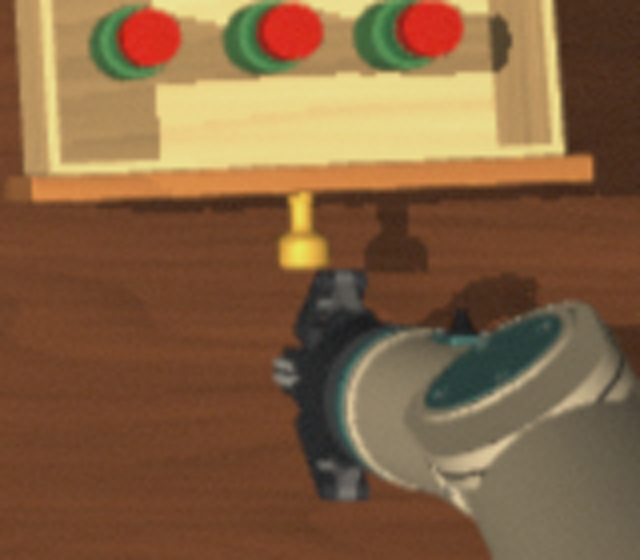

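Emit:
step_arm --steps '[{"linear":[0,12,3],"dr":[0,0,0],"grip":1},{"linear":[0,12,0],"dr":[0,0,0],"grip":1},{"linear":[0,5,0],"dr":[0,0,0],"grip":1},{"linear":[0,4,0],"dr":[0,0,0],"grip":1},{"linear":[0,4,0],"dr":[0,0,0],"grip":1},{"linear":[0,4,0],"dr":[0,0,0],"grip":1}]'

```text
time: 47.95
tool_pos: [0.426, -0.2438, 0.0797]
orientation: [-180.0, -0.0, 89.8]
force: [-0.2, -0.6, 0.3]
gripper_width: 0.001
```

Emit:
step_arm --steps '[{"linear":[0,4,0],"dr":[0,0,0],"grip":1},{"linear":[0,4,0],"dr":[0,0,0],"grip":1},{"linear":[0.5,4,0],"dr":[0,0,0],"grip":1},{"linear":[0.5,4,0],"dr":[0,0,0],"grip":1}]'

```text
time: 48.35
tool_pos: [0.442, -0.2432, 0.0798]
orientation: [-180.0, 0.0, 89.7]
force: [-1.5, -1.5, 0.6]
gripper_width: -0.001
```

Run:
```python
from h import *
save("scene","s23.png",(20,80,240,330),3)
o=ctrl.get_obs(); print(o["tool_pos"],o["orientation"],o["gripper_width"],o["force"],o["joints"].round(1))
```

```text
[ 0.44310328 -0.24311271  0.07984557] [1.79935306e+02 3.70240589e-02 8.97845135e+01] 0.002458504528215207 [ 0.53938929 -0.9656254   0.00325962] [ 16.7  41.6  13.3 118.1 -23.3  22.7  48.2]
```

View pics/s23.png

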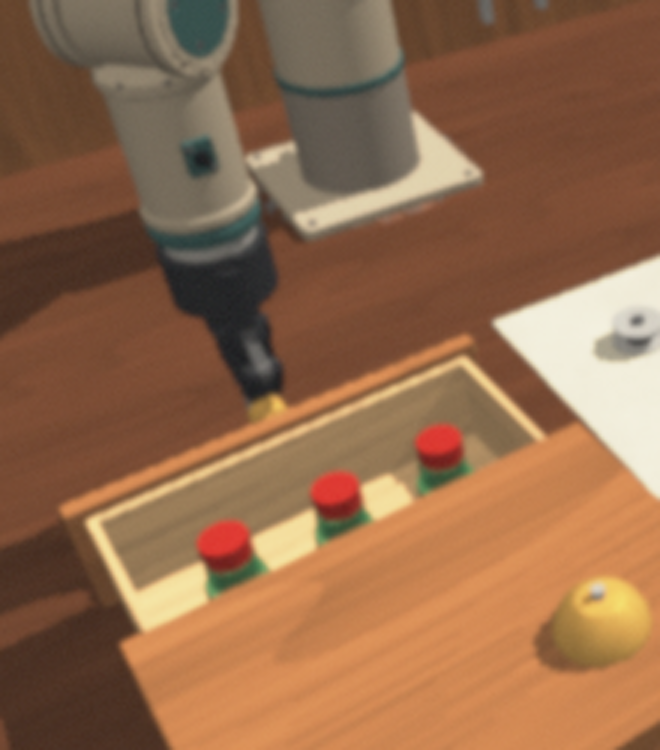

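Emit:
step_arm --steps '[{"linear":[0.3,6,0],"dr":[0,0,0],"grip":1},{"linear":[0.3,6,0],"dr":[0,0,0],"grip":1},{"linear":[0.3,6,0],"dr":[0,0,0],"grip":1},{"linear":[0.3,6,0],"dr":[0,0,0],"grip":1},{"linear":[0.3,6,0],"dr":[0,0,0],"grip":1},{"linear":[0.3,6,0],"dr":[0,0,0],"grip":1},{"linear":[0.3,6,0],"dr":[0,0,0],"grip":1},{"linear":[0.3,6,0],"dr":[0,0,0],"grip":1}]'

```text
time: 49.2
tool_pos: [0.4904, -0.2405, 0.0798]
orientation: [-180.0, -0.0, 89.8]
force: [-1.1, 0.2, 2.8]
gripper_width: -0.0
```

Run:
```python
from h import *
save("scene","s24.png",(20,80,240,330),3)
o=ctrl.get_obs(); print(o["tool_pos"],o["orientation"],o["force"])
```

```text
[ 0.49188579 -0.24048187  0.07983556] [1.79902675e+02 1.81756554e-02 8.98313842e+01] [ 1.09871039 -0.13466768 -0.26458383]
```

View pics/s24.png

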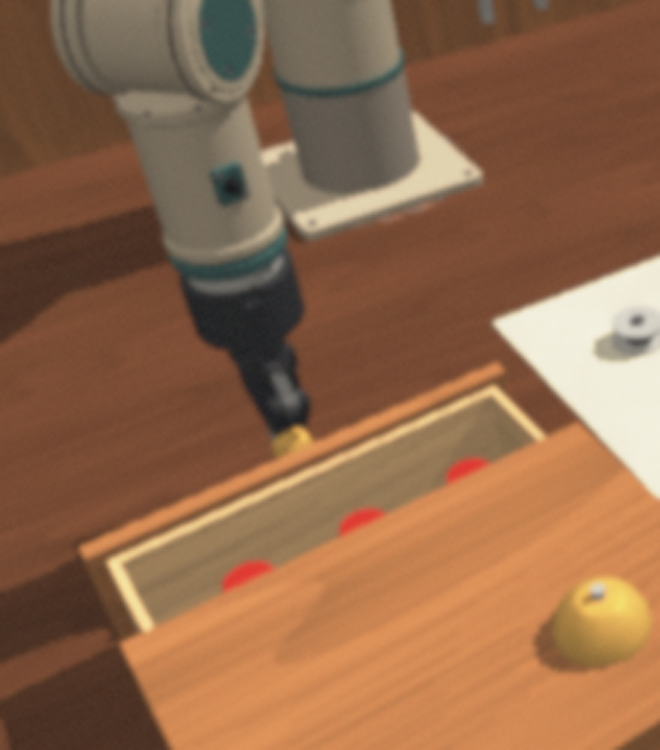

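Sliding well, with the jars still upright. I'll keep going.

Emit:
step_arm --steps '[{"linear":[0.3,6,0],"dr":[0,0,0],"grip":1},{"linear":[0.3,6,0],"dr":[0,0,0],"grip":1},{"linear":[0.3,6,0],"dr":[0,0,0],"grip":1},{"linear":[0.3,6,0],"dr":[0,0,0],"grip":1},{"linear":[0.3,6,0],"dr":[0,0,0],"grip":1},{"linear":[0.3,6,0],"dr":[0,0,0],"grip":1},{"linear":[0.3,6,0],"dr":[0,0,0],"grip":1},{"linear":[0.3,6,0],"dr":[0,0,0],"grip":1}]'

```text
time: 50.05
tool_pos: [0.5384, -0.2382, 0.0797]
orientation: [-180.0, -0.0, 89.8]
force: [-2.3, 1.1, 1.8]
gripper_width: -0.0
```

Emit:
step_arm --steps '[{"linear":[0.3,5,0],"dr":[0,0,0],"grip":1},{"linear":[0.3,5,0],"dr":[0,0,0],"grip":1},{"linear":[0.3,5,0],"dr":[0,0,0],"grip":1},{"linear":[0.2,4,0],"dr":[0,0,0],"grip":1},{"linear":[0.2,4,0],"dr":[0,0,0],"grip":1}]'

```text
time: 50.55
tool_pos: [0.5612, -0.2372, 0.0798]
orientation: [-180.0, -0.0, 89.8]
force: [-0.9, 1.4, 1.7]
gripper_width: -0.005
```

Run:
```python
from h import *
save("scene","s25.png",(20,80,240,330),3)
save("top","t25.png",(330,30,510,260),3)
o=ctrl.get_obs(); print(o["tool_pos"],o["orientation"],o["force"])
```

```text
[ 0.56198133 -0.23760659  0.07983153] [1.79916619e+02 5.34203360e-02 8.97909277e+01] [ 0.44115543  0.32632057 -0.34457081]
```

View pics/s25.png

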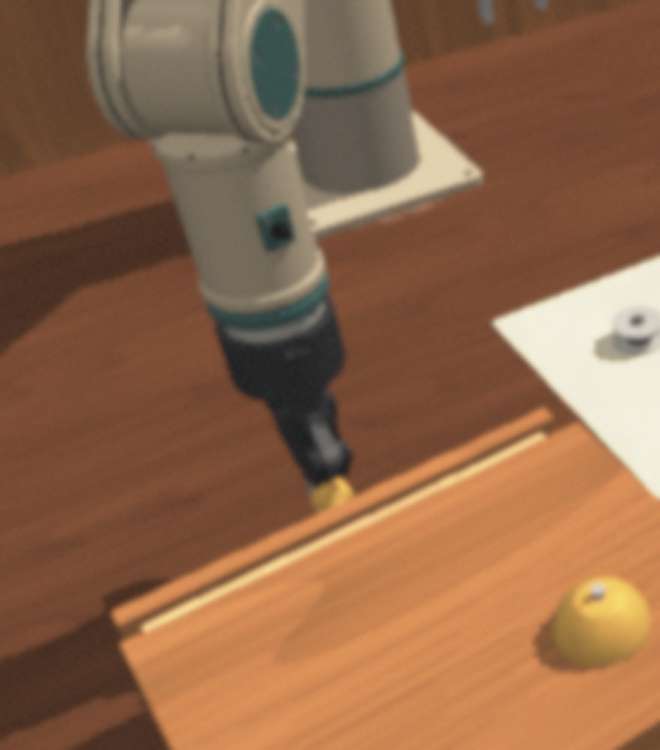

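View pics/t25.png

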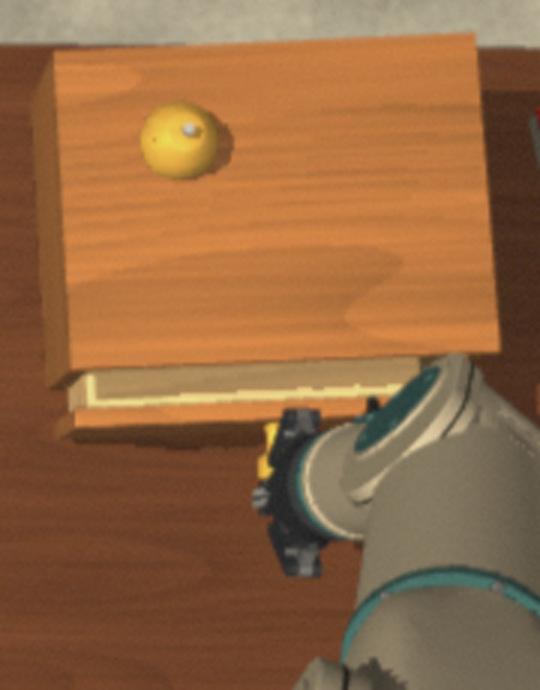

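Emit:
step_arm --steps '[{"linear":[0.2,4,0],"dr":[0,0,0],"grip":1},{"linear":[0.2,4,0],"dr":[0,0,0],"grip":1},{"linear":[0.2,4,0],"dr":[0,0,0],"grip":1},{"linear":[0.2,4,0],"dr":[0,0,0],"grip":1},{"linear":[0.1,2,0],"dr":[0,0,0],"grip":1}]'

```text
time: 51.15
tool_pos: [0.5796, -0.2367, 0.0798]
orientation: [180.0, 0.0, 89.8]
force: [-0.5, -0.1, 0.6]
gripper_width: -0.004
```

Emit:
step_arm --steps '[{"linear":[0.1,3,0],"dr":[0,0,0],"grip":1},{"linear":[0.1,3,0],"dr":[0,0,0],"grip":1},{"linear":[0,0,0],"dr":[0,0,0],"grip":1}]'

```text
time: 51.45
tool_pos: [0.5857, -0.2361, 0.0798]
orientation: [179.9, 0.0, 89.8]
force: [0.2, 0.5, -0.4]
gripper_width: -0.003
```

Run:
```python
from h import *
save("scene","s26.png",(20,80,240,330),3)
o=ctrl.get_obs(); print(o["tool_pos"],o["orientation"],o["force"])
```

```text
[ 0.58545893 -0.23602255  0.07975587] [ 1.79963937e+02 -7.72866576e-03  8.97966599e+01] [ 0.07894962 -0.21481351  0.25935934]
```

View pics/s26.png

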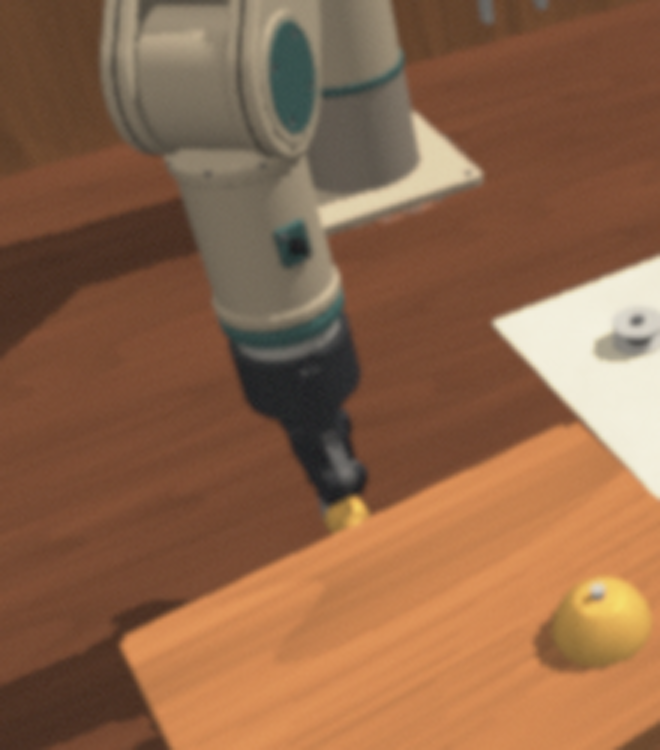

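Now push until the end stop shows in the force.

Emit:
step_arm --steps '[{"linear":[0.1,2,0],"dr":[0,0,0],"grip":1},{"linear":[0.1,2,0],"dr":[0,0,0],"grip":1},{"linear":[0,0,0],"dr":[0,0,0],"grip":1}]'

```text
time: 51.8
tool_pos: [0.5894, -0.2359, 0.0798]
orientation: [180.0, -0.0, 89.8]
force: [0.5, 0.5, -0.8]
gripper_width: -0.0
```

Emit:
step_arm --steps '[{"linear":[0.1,2,0],"dr":[0,0,0],"grip":1},{"linear":[0.1,2,0],"dr":[0,0,0],"grip":1},{"linear":[0,0,0],"dr":[0,0,0],"grip":1}]'

```text
time: 52.1
tool_pos: [0.5904, -0.2359, 0.0796]
orientation: [-179.7, -0.1, 89.7]
force: [-6.8, 0.1, 4.6]
gripper_width: 0.002
```

Emit:
step_arm --steps '[{"linear":[0.1,2,0],"dr":[0,0,0],"grip":1},{"linear":[0,0,0],"dr":[0,0,0],"grip":1}]'

```text
time: 52.3
tool_pos: [0.5905, -0.2359, 0.0796]
orientation: [-179.5, -0.1, 89.7]
force: [-10.7, 0.6, 8.5]
gripper_width: 0.0
```

Emit:
step_arm --steps '[{"linear":[0,1,0],"dr":[0,0,0],"grip":1},{"linear":[0,0,0],"dr":[0,0,0],"grip":1},{"linear":[0,0,0],"dr":[0,0,0],"grip":1},{"linear":[0,-15,0],"dr":[0,0,0],"grip":1},{"linear":[0,-30,0],"dr":[0,0,0],"grip":1},{"linear":[0,-40,0],"dr":[0,0,0],"grip":1},{"linear":[0,-20,-40],"dr":[0,0,0],"grip":1},{"linear":[0,0,-40],"dr":[0,0,0],"grip":1}]'

```text
time: 53.1
tool_pos: [0.4866, -0.2355, 0.1596]
orientation: [-179.7, -0.1, 89.6]
force: [2.3, -1.0, 0.1]
gripper_width: 0.002
```

Emit:
step_arm --steps '[{"linear":[40,0,-20],"dr":[0,0,0],"grip":1},{"linear":[40,0,0],"dr":[0,0,0],"grip":1},{"linear":[40,0,0],"dr":[0,0,0],"grip":1},{"linear":[40,0,0],"dr":[0,0,0],"grip":1},{"linear":[40,0,0],"dr":[0,0,0],"grip":1},{"linear":[0,0,0],"dr":[0,0,0],"grip":1},{"linear":[0,0,0],"dr":[0,0,0],"grip":1},{"linear":[0,0,0],"dr":[0,0,0],"grip":1}]'

```text
time: 53.9
tool_pos: [0.4921, -0.0367, 0.18]
orientation: [179.9, 0.1, 89.7]
force: [-0.4, 0.8, 0.6]
gripper_width: 0.003
```

Run:
```python
from h import *
save("scene","s27.png",None,1.5)
save("top","t27.png",(330,30,510,260),3)
o=ctrl.get_obs(); print(o["tool_pos"],o["orientation"],o["force"])
```

```text
[ 0.49188611 -0.03712362  0.17994311] [1.79969672e+02 4.27446473e-02 8.96132895e+01] [-1.63161183  0.05225328  0.19199236]
```

View pics/s27.png

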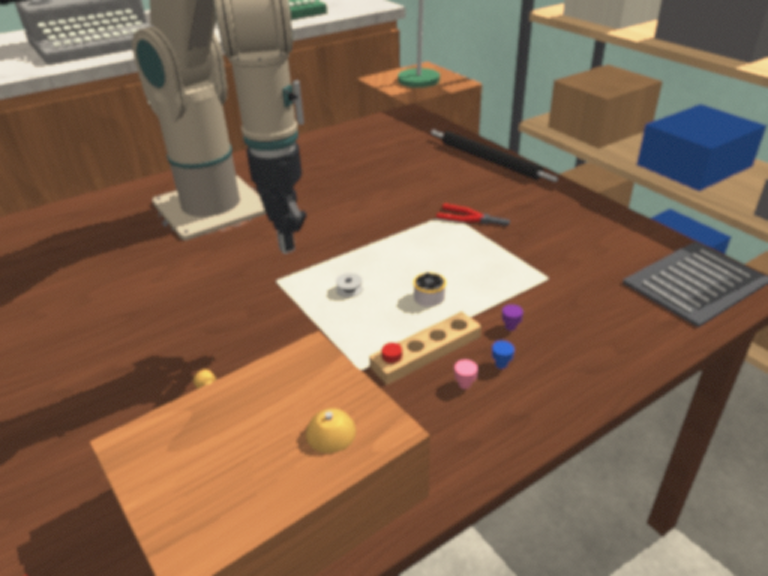

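View pics/t27.png

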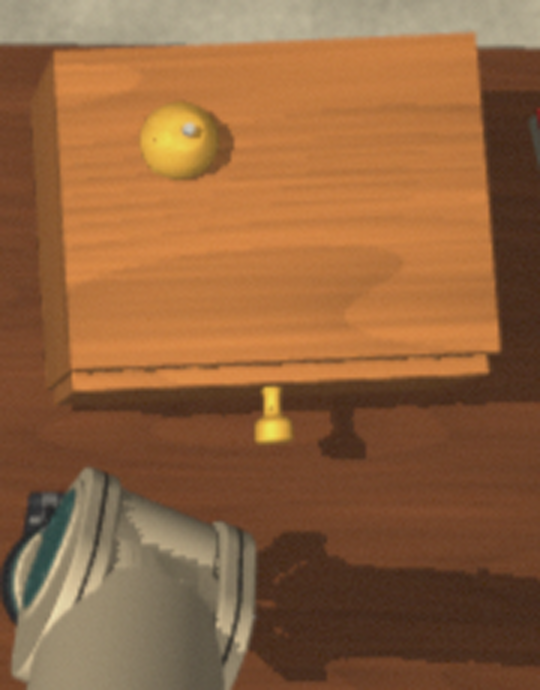

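Run:
```python
from h import *
P=lambda u,v,z: ray((330+u/3-.4,30+v/3-.4),"top",z)[:2]
y=np.radians(3.); ex=np.array([np.cos(y),np.sin(y)])
A=(P(72,391,.107)+P(488,374,.107))/2
C=(P(68,371,.118)+P(499,352,.118))/2
B=(P(55,52,.118)+P(475,34,.118))/2
print("front->carcass",(C-A)@ex,"front->back",(B-A)@ex, "carcass depth",(B-C)@ex,"front mid",A)
t=P(272,441,.08); print("pull",t)
im=ctrl.grab_frame("top"); cv2.imwrite("pics/t28.png",cv2.resize(im[140:175,345:505],None,fx=5,fy=5,interpolation=cv2.INTER_NEAREST)[...,::-1])
```

```text
front->carcass 0.01429703885024029 front->back 0.25893424850932684 carcass depth 0.24463720965908656 front mid [ 0.64948412 -0.23241418]
pull [ 0.60787357 -0.23451018]
```

View pics/t28.png

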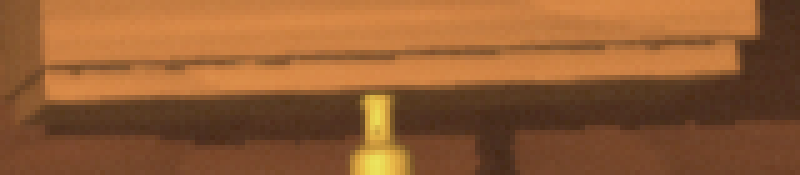

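The drawer is shut: front to back measures 0.259 m against 0.260 m nominal, the force showed the end stop, and the board sits flush on the carcass. Handing in.

Run:
```python
from h import *
for nm,z,p in (("tin",0,[(0,.03),(.042,.03)]),("spool",0,[(0,.025),(.022,.025)]),("stopper0",.024,HEAD)):
    for r in find(nm,"scene",z,p,.4): print(nm,*r)
print(ctrl.get_obs()["time"]); print(ctrl.job_done())
```

```text
tin 0.63 [285.6 192.9] 424 511 [0.5676 0.1902]
stopper0 0.81 [309.8 248.3] 229 214 [0.7784 0.0983]
stopper0 0.59 [334.7 235.4] 206 200 [0.7797 0.1722]
stopper0 0.58 [341. 211.] 189 171 [0.7224 0.2458]
stopper0 0.55 [261.1 235. ] 165 195 [0.6776 0.0346]
54.2
the job is handed in; nothing more can be done
None
```

All three jars on the bench were stoppered and stood upright in the drawer. I pushed the drawer shut by its pull at about 0.06 m/s and handed the job in at 54 s; no verdict was reported. I saw no fourth jar.

**Stoppers:** each was pressed until the force rose to about 18–24 N at the height where a stopper should be fully home. In the camera fits each head sat centred on its jar.

**Jars:** all three looked upright in the top and scene pictures just before closing. In the last picture during the push, when only the stopper heads still showed, nothing had shifted. They cannot be seen now the drawer is shut, so their final pose is not checked.

**Drawer:** it reached its end stop with a push of about 11 N. Front to back then measured 0.259 m against 0.260 m nominal, so it is shut within measuring error. Before closing, my measurements put it 0.16–0.18 m open, against the "about 0.15" in the description. The travel to the stop (about 0.16 m) fits that, because the top board sits 15 mm behind the shut front.

**Other objects:** the spare stopper is still in the rack within about 1 mm of its starting place, the tin moved no more than about 1 mm, and the three look-alikes were left alone. The detector missed the spool in the last check, but the picture shows the spool and the pliers where they were. I saw no jar knocked aside during the run.

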